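Wedge the spring clip off the reel spindle

ROBOT

A 7-joint arm with a two-finger parallel gripper is mounted at the origin on the work surface. World frame = base frame: x ahead of the robot, y to its left, z up, the work surface at z = 0. Lengths are in m, angles in rad, forces in N, time in s.
With the tool pointing down it reaches from about 0.425 to 0.825 m from the base axis. Payload 3.6 kg.
Tool frame: the origin (TCP) lies at the very end of the fingers, on their centre line; the grasp point (between the pads) lies 19 mm behind it; x points along the fingers, y is the direction in which the jaws open and shut, and the axes are right-handed (so a half turn about x gives the same grasp; the last joint's range is limited). The gripper opens to 85 mm and grips with 20 to 120 N. Pads are 22 mm wide; open, the fingers measure 114 mm over their backs; the gripper's body (76 mm by 85 mm) begins 54 mm behind the grasp point. The pads swing forward as they close: fully open they stand 13 mm farther back than shut.
Start: joints at [-1.175, 0.615, -0.013, 1.423, 0.008, 1.103, -0.04], TCP at [0.267, 0.593, 0.197] pointing down, gripper open.
Joint ranges: [-3.12, 3.12], [-0.3, 2.06], [-1.34, 1.32], [0.26, 2.42], [-1.36, 4.5], [0.01, 1.98], [-2.84, 2.84]. Speed limits (rad/s): [2.79, 2.79, 3.14, 3.14, 3.14, 3.14, 3.14].

INTERFACE

Orientations are given as a unit quaternion [x, y, z, w].
In Python, from bench import manip gives the robot as it stands.
- The arm moves only by the tool send_rows, never from a script. Its argument "series" is a list of rows, each a list of 3 entries, a list of its own where there are three numbers: the opening, from 0 (shut) to 1 (fully open), then the shift along the tool's x, y, z in mm, then the turn about the tool's x in degrees. A call has 1 to 5 rows; each row shifts and turns the commanded pose from where the row before left it, along the tool's axes as they then stand; what a row does not reach is not made up. A row lasts 1/8 s, in which the tool goes at most 62.5 mm and 10.7 degrees, less where a joint would pass 70% of its speed; a pose out of reach is approached as far as the arm can. A call is refused whole if a number of a shift passes 62.5 or a number of a turn 10.7, either way. A call with a gripper value outside its range is refused whole. The fingers move at their own pace and stop on an object; "force" is the grip in N (left out, the last holds). Time passes only in rows, so rows that do not move let the fingers close. It gives the time, the measured TCP pose, the force and the opening at its end, in the units of the state.
- manip.get_state(): the state, without advancing time (a new reading comes with each control period).
- manip.grab_frame(name): name is "scene" or "top"; returns a dict with "pixels" (480x640x3 uint8, red, green, blue), "fx", "fy", "cx", "cy" (pixels), "k1" (the pictures are not rectified: a ray, as slopes to the right and down, at radius r is drawn at 1 + k1 r^2 times it, then the intrinsics apply), "cam_to_world" (4x4, takes a point from camera to world coordinates). Camera axes: x right, y down, z forward; pixel columns grow to the right and rows downward; lengths in m; the calibration is good to about 2 mm. A picture is of the moment at which its call begins. There is no depth.
- manip.sign_off(): hands the job in, once; it reports no verdict.
The state is a dict: "time": time; "joints": joint angles; "qvel": joint speeds; "joint_torque": joint torques, N m; "ee_pos": TCP position; "tcp_rot": TCP orientation; "ft_force": force on the tool from outside, world axes, zero at the start; "torque": the same for the moment, N m; "finger_gap": finger opening in m.
Only numpy, scipy, OpenCV 4.12 (cv2) and the standard library are available. Lean on these libraries where they do the work, as an engineer would, in place of code of your own. Each camera call takes 0.05 s, during which the arm holds its last target.

TASK

Pick up the forked wedge, lay it gently and flat on the guide rail and spacer block on the tab side of the spring clip, then slide it along with a light touch under the clip's ears until the clip springs up over the spindle's lip; do not pull the clip over the lip with the fingers. Lay the wedge back flat on the rubber mat, then take the clip by its tab, lift it off the spindle and set it down gently in the grey tray, leaving everything else alone.

Things in the scene. Friction and masses are not known exactly. Their poses are not given: they have to be found in the camera images.
- spindle: Fixed fixture, moved between runs: wine-red foot 150 x 116 x 8 mm, steel plate on it to 12 mm height, upright steel spindle. Origin: underside of the foot, on the spindle's axis; z up, x = the way the wedge is slid in (robot's side is -x). Spindle: 17 mm diameter up to z = 60 mm where the clip sits; groove 12 mm diameter from 60 to 64.5 mm; sliding faces are oiled (friction about 0.2).
- spindle_lip (a point): Point on the spindle's axis, 68 mm above its origin: the lip, 16 mm diameter, with a cone below it down to the groove and one above it narrowing to 11 mm diameter; spindle top at z = 84 mm. A fixed guide pin, 7 mm diameter, top at z = 76 mm, is at x = -16.5 mm of the spindle on a block 12 mm wide (x = -29 to -13 mm, top z = 60 mm); the spine of the clip lies on it and cannot go further to +x.
- spacer_mid (a point): Point on the spindle's axis, 54.7 mm above its origin: mean height of the flat top of the aluminium spacer block (x = -45 to 22 mm, |y| up to 25 mm of the spindle) and of the guide rail that goes on from it at the same level, 12 mm wide, back to x = -166 mm; the wedge lies on both. Their true height differs by up to 3 mm either way and is unmeasured (gap under the ears 2.3 to 8.3 mm): feel for it.
- clip: Dark-steel hairpin spring clip, 42 g, 4 to 5 mm thick. Origin: its underside, on the axis of the spindle it embraces, z = 60 mm of the spindle while seated; z up, x from spine to open end (along the spindle's x while seated, within 0.05 rad). Spine x = -33 to -21 mm, 17 mm wide. Two sprung legs reach to x = 28 mm (|y| to 12); at x = 0 each has an ear 5 mm wide out to |y| = 20 mm.
- clip_tab (a point): Middle of the top of the clip's upright black tab: 10 x 10 mm, on the spine at clip x = -28 mm, z = 4 to 24 mm; grip it from above. The tines lift the clip by its ears: after about 6 mm (some 13 N of lift, 8 N of push) its legs have spread over the lip and it jumps up by itself to 11 or 12 mm above its seat, perching round the upper cone, its tab end often drooping by up to 0.45 rad; then it lifts straight off.
- wedge: Loose forked wedge, about 140 g, lying on the mat. Origin: mid-handle, at the level of its flat underside; z up, x towards the tines. Black handle x = -45 to 42 mm, 16 mm wide, 24 mm high, to be gripped from above; steel yoke x = 42 to 54 mm, 41 mm wide, 16.5 mm high; two tines x = 54 to 139 mm. Oiled steel: pressing or pushing it with over 20 N would mar the fixture or the clip.
- wedge_tip (a point): Point midway between the two tine tips, at the underside of the wedge (x = 139 mm). Each tine is 7 mm wide, at |y| = 13.5 to 20.5 mm, so the 27 mm slot passes the spindle, pin and spine. Underside flat; tine tops are 2 mm high at the tips and rise straight to 16.5 mm at x = 94 mm, then level to the yoke.
- mat: Fixed black rubber mat, 240 x 90 x 3 mm, the wedge's place. Origin: centre of its underside; x along its length.
- tray: Fixed open grey plastic tray, 140 (x) x 120 (y) x 28 mm, walls and floor about 4 to 5 mm. Origin: centre of its underside.
- spare_ring: Bystander: small steel ring, 22 mm wide, 8 mm high, lying on the spindle's foot.
- driver: Bystander: screwdriver lying on the table.
- spanner: Bystander: open spanner lying on the table near the robot.
- oil_can: Bystander: aluminium can, 48 mm wide, 90 mm high.
- cup: Bystander: white plastic cup, 60 mm wide, 60 mm high.
- die_block: Bystander: brass block, 50 x 40 x 30 mm.
- gauge: Bystander: steel gauge block, 60 x 20 x 12 mm.

How it is judged:
By the outcome, as a careful person would: the job done as asked, in the order asked, and still so for the second after the job is handed in, with the robot touching nothing.
It also fails if it takes over 72 s, if anything falls off the work surface, if the arm or the gripper's body presses on something with over 40 N, if the wrist force passes 120 N, or if a joint passes its speed limit or range.

## Working session

There is one attempt and no reset: what is moved stays moved. The work goes in short steps, Python scripts to look and compute and a tool call to move; the robot and the scene stay as the last step left them, time stands still between calls to the robot, and variables do not carry over. Pictures are saved under pics/ and viewed, and the job is handed in when it is done.

Besides the shell and the picture viewer there is one more tool, called after "Emit:" by a JSON object that holds its "op" and its "data", one argument or row to a line. send_rows: Moves the arm, as the interface text tells. Its arguments: {"type":"object","properties":{"series":{"type":"array"},"force":{"type":"number"}},"required":["series"]}

```bash
ls; mkdir -p pics; python3 - <<'E'
from bench import manip
import cv2,numpy as np
s=manip.get_state(); print(s)
for n in("scene","top"):
    f=manip.grab_frame(n); cv2.imwrite(f"pics/{n}0.png",f["pixels"][:,:,::-1]); np.savez(f"pics/{n}0.npz",**f)
    print(n,f["fx"],f["fy"],f["cx"],f["cy"],f["k1"],np.round(f["cam_to_world"],4).tolist())
E
```

```text
pics
{'time': 0.0, 'joints': array([-1.17453117,  0.6159646 , -0.01263226,  1.4249247 ,  0.00806234,
        1.10341309, -0.04035353]), 'qvel': array([-0.00126812,  0.00060667, -0.00030474,  0.00154511, -0.00010531,
        0.00141977, -0.00027562]), 'joint_torque': array([ 3.32765212e-04, -4.69217205e+01,  2.59139305e-01, -1.71030593e+01,
        9.95768438e-03,  9.58372839e-03, -1.61964564e-06]), 'ee_pos': array([0.26630045, 0.59198655, 0.19550022]), 'tcp_rot': array([ 0.14740194,  0.69157362, -0.14924118,  0.69117702]), 'ft_force': array([0.51363282, 0.04122846, 0.28562962]), 'torque': array([0.02798605, 0.03261147, 0.00643684]), 'finger_gap': 0.08557378698821556}
scene 535.3391915000334 535.3391915000334 315.79483610644667 236.45542730398728 -0.04311800518131374 [[0.8592, 0.3509, -0.3723, 0.9261], [0.5114, -0.6101, 0.6052, -0.5869], [-0.0147, -0.7104, -0.7036, 0.7503], [0.0, 0.0, 0.0, 1.0]]
top 448.1295053990289 448.1295053990289 320.154135484093 240.14085946409148 0.0060312942288883375 [[0.0061, -0.9865, 0.1639, 0.4399], [-0.9999, -0.0044, 0.0109, 0.0005], [-0.0101, -0.1639, -0.9864, 0.9502], [0.0, 0.0, 0.0, 1.0]]
```

View pics/scene0.png

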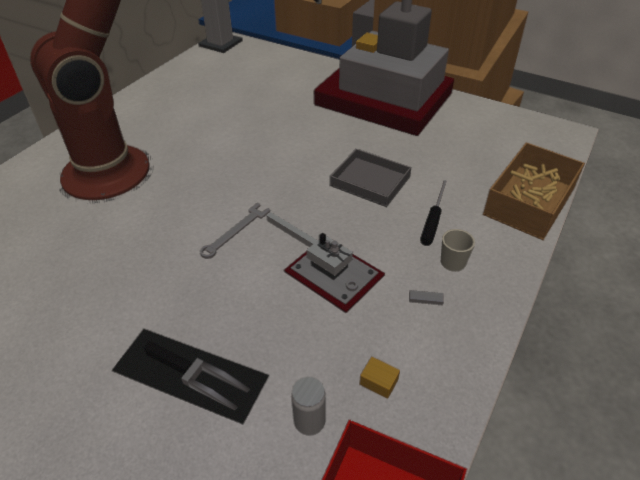

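View pics/top0.png

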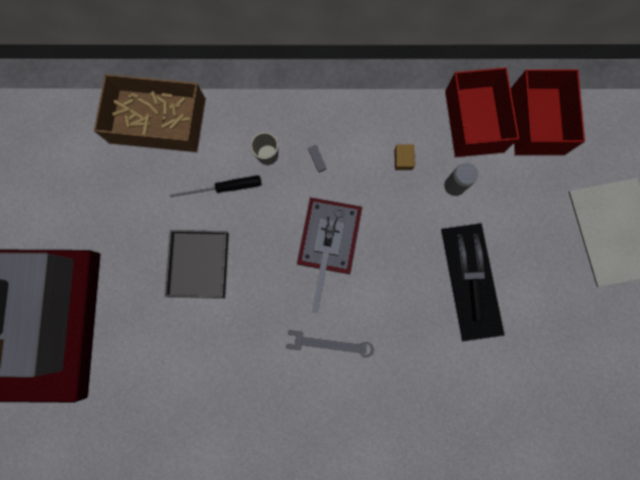

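```bash
cat > h.py <<'E'
import numpy as np,cv2
from bench import manip
def load(n):
    return dict(np.load(f"pics/{n}.npz"))
def snap(n,tag):
    f=manip.grab_frame(n); cv2.imwrite(f"pics/{n}{tag}.png",f["pixels"][:,:,::-1]); np.savez(f"pics/{n}{tag}.npz",**f); return f
def KD(f): return np.array([[f["fx"],0,f["cx"]],[0,f["fy"],f["cy"]],[0,0,1]],float),np.array([f["k1"],0,0,0,0],float)
def ray(f,p):
    K,D=KD(f); u=cv2.undistortPoints(np.array(p,float).reshape(1,1,2),K,D)[0,0]
    T=f["cam_to_world"]; d=T[:3,:3]@np.array([u[0],u[1],1]); return T[:3,3],d/np.linalg.norm(d)
def onz(f,p,z):
    o,d=ray(f,p); return o+d*(z-o[2])/d[2]
def proj(f,P):
    K,D=KD(f); T=np.linalg.inv(f["cam_to_world"]); r,_=cv2.Rodrigues(T[:3,:3])
    return cv2.projectPoints(np.array(P,float).reshape(-1,1,3),r,T[:3,3],K,D)[0].reshape(-1,2)
def tri(f1,p1,f2,p2):
    o1,d1=ray(f1,p1);o2,d2=ray(f2,p2)
    A=np.stack([d1,-d2],1);t=np.linalg.lstsq(A,o2-o1,rcond=None)[0]
    a=o1+d1*t[0];b=o2+d2*t[1];return (a+b)/2,np.linalg.norm(a-b)
def crop(f,x0,y0,x1,y1,name,s):
    im=f["pixels"][y0:y1,x0:x1,::-1]; im=cv2.convertScaleAbs(im,alpha=1.6); cv2.imwrite("pics/"+name,cv2.resize(im,None,fx=s,fy=s,interpolation=cv2.INTER_CUBIC))
E
python3 - <<'E'
from h import *
t=load("top0");s=load("scene0")
print(proj(s,[[.267,.593,.197],[0,0,0],[.267,.593,.35]]))
crop(t,285,180,385,320,"t_sp.png",4); crop(s,250,190,400,315,"s_sp.png",5)
crop(t,430,210,520,350,"t_w.png",4); crop(s,105,320,285,430,"s_w.png",4)
E
```

```text
[[333.62694875  16.60839578]
 [106.11748523 171.52677003]
 [334.11428018 -47.53834793]]
```

View pics/t_sp.png

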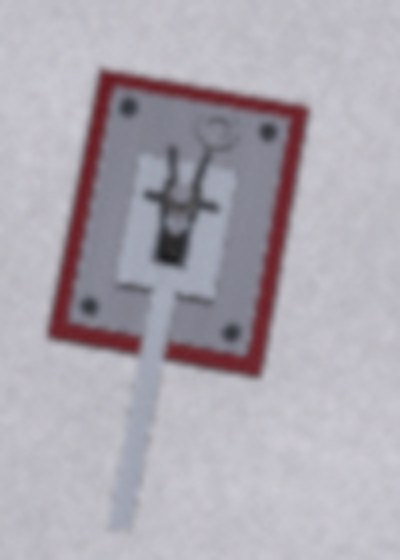

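View pics/s_sp.png

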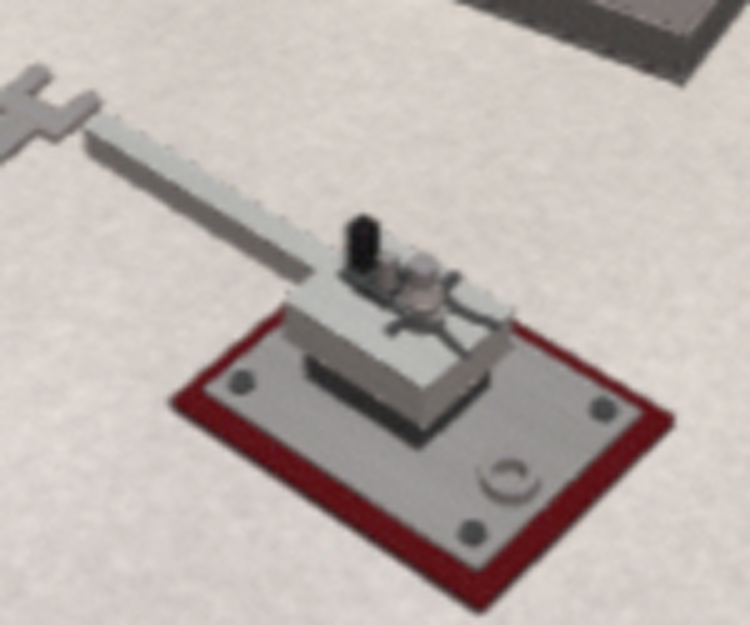

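View pics/t_w.png

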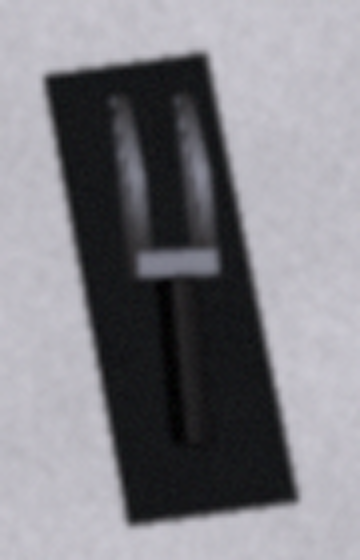

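View pics/s_w.png

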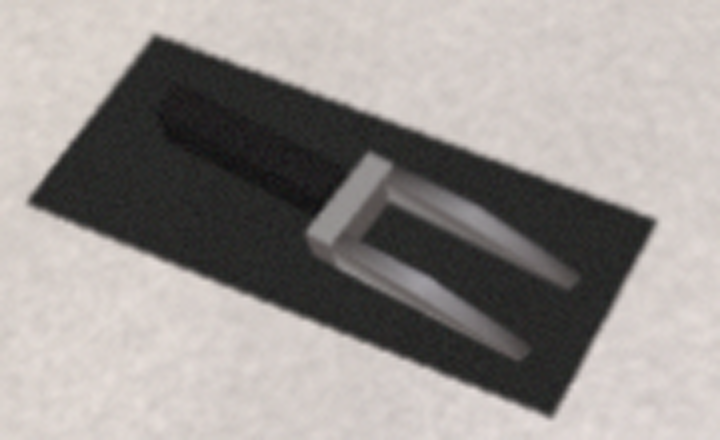

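```bash
cat > m1.py <<'E'
from h import *
t=load("top0");s=load("scene0")
def rect(f,mask,z):
    c=max(cv2.findContours(mask.astype(np.uint8),0,cv2.CHAIN_APPROX_NONE)[0],key=cv2.contourArea)[:,0]
    P=np.array([onz(f,p,z)[:2] for p in c])*1000
    return cv2.minAreaRect(P.astype(np.float32))
for n,f,b in(("top",t,(285,180,385,320)),("scene",s,(270,230,400,315))):
    im=f["pixels"].astype(int); R,G,B=im[...,0],im[...,1],im[...,2]
    m=(R>G*1.7)&(R>45); w=np.zeros_like(m); w[b[1]:b[3],b[0]:b[2]]=1
    print(n,"foot",rect(f,m&w,.008))
for n,f,b in(("top",t,(430,210,520,350)),("scene",s,(105,320,275,430))):
    im=f["pixels"].astype(int); g=im.max(2); w=np.zeros(g.shape,bool); w[b[1]:b[3],b[0]:b[2]]=1
    if n=="top": m=(g<60)
    else: m=(g<60)
    print(n,"mat",rect(f,m&w,.003))
for n,f,b in(("top",t,(160,225,235,305)),):
    im=f["pixels"].astype(int); g=im.max(2); w=np.zeros(g.shape,bool); w[b[1]:b[3],b[0]:b[2]]=1
    print(n,"tray",rect(f,(g<95)&w,.014))
# spindle top, tab top, from crops: t/4+(285,180); s/5+(250,190)
def T(x,y): return (285+x/4-.375,180+y/4-.375)
def S(x,y): return (250+x/5-.4,190+y/5-.4)
for nm,a,b in(("spindletop",T(180,196),S(424,262)),("tab",T(171,245),S(362,222)),("railend far",T(120,529),S(92,118))):
    p,e=tri(t,a,s,b); print(nm,p.round(4),round(e,4))
print("rail end L",onz(t,T(109,529),.0547),onz(t,T(131,529),.0547))
print("ears", onz(t,T(147,196),.062),onz(t,T(217,208),.062))
print("block corners",[onz(t,T(*q),.0547).round(4) for q in((138,153),(236,170),(212,298),(118,283))])
def TW(x,y): return (430+x/4-.375,210+y/4-.375)
def SW(x,y): return (105+x/4-.375,320+y/4-.375)
for nm,a,b in(("tipL",TW(115,97),SW(572,283)),("tipR",TW(180,97),SW(522,356))):
    p,e=tri(t,a,s,b);print(nm,p.round(4),round(e,4),onz(t,a,.005).round(4),onz(s,b,.005).round(4))
print("yoke top",[onz(t,TW(*q),.0195).round(4) for q in((137,252),(219,249),(220,274),(137,278))])
print("yoke top s",[onz(s,SW(*q),.0195).round(4) for q in((370,153),(394,168),(335,246),(308,232))])
print("handle end",[onz(t,TW(*q),.027).round(4) for q in((178,443),(202,441),(193,280),(170,280))])
E
python3 m1.py
```

```text
top foot ((607.9258422851562, -8.606407165527344), (111.55368041992188, 145.25949096679688), 79.60710144042969)
scene foot ((609.557861328125, -11.422119140625), (114.98088836669922, 147.88241577148438), 79.56175231933594)
top mat ((512.5592041015625, -307.85308837890625), (237.33795166015625, 87.69682312011719), 8.371016502380371)
scene mat ((513.3699340820312, -309.1883850097656), (238.10365295410156, 88.17378234863281), 8.330143928527832)
top tray ((544.8555908203125, 270.1425476074219), (127.97306060791016, 143.3325958251953), 88.96184539794922)
spindletop [ 0.6076 -0.0081  0.0821] 0.0009
tab [ 0.5816 -0.0044  0.0862] 0.0014
railend far [0.4451 0.0204 0.0545] 0.0002
rail end L [0.44514526 0.02593542 0.0547    ] [0.44521099 0.01508082 0.0547    ]
ears [0.61106993 0.00807792 0.062     ] [ 0.60506433 -0.02721634  0.062     ]
block corners [array([0.6348, 0.0129, 0.0547]), array([ 0.6262, -0.0371,  0.0547]), array([ 0.5603, -0.0249,  0.0547]), array([0.5677, 0.0225, 0.0547])]
tipL [ 0.612  -0.2859  0.0008] 0.0017 [ 0.6119 -0.284   0.005 ] [ 0.6131 -0.2881  0.005 ]
tipR [ 6.128e-01 -3.205e-01 -1.000e-04] 0.0005 [ 0.612  -0.3186  0.005 ] [ 0.6147 -0.3224  0.005 ]
yoke top [array([ 0.5277, -0.2874,  0.0195]), array([ 0.5294, -0.3298,  0.0195]), array([ 0.5165, -0.3296,  0.0195]), array([ 0.5142, -0.2868,  0.0195])]
yoke top s [array([ 0.5162, -0.2882,  0.0195]), array([ 0.5288, -0.2888,  0.0195]), array([ 0.5312, -0.3275,  0.0195]), array([ 0.5182, -0.3282,  0.0195])]
handle end [array([ 0.4305, -0.3012,  0.027 ]), array([ 0.4315, -0.3133,  0.027 ]), array([ 0.5127, -0.313 ,  0.027 ]), array([ 0.5127, -0.3012,  0.027 ])]
```

```bash
python3 - <<'E'
from h import *
from scipy.spatial.transform import Rotation as R
t=load("top0");s=load("scene0")
crop(s,190,0,470,140,"s_m.png",2.8)
print(R.from_quat(manip.get_state()["tcp_rot"]).as_matrix().round(3))
print([onz(t,p,.0).round(3) for p in((100,250),(85,400))],[onz(s,p,.0).round(3) for p in((316,95),(418,125),(452,90))])
print("boxtop",tri(t,(70,257),s,(447,45)),tri(t,(40,375),s,(342,67)))
E
```

```text
[[-0.001  0.41   0.912]
 [-0.002  0.912 -0.41 ]
 [-1.    -0.002  0.   ]]
[array([0.574, 0.484, 0.   ]), array([0.266, 0.488, 0.   ])] [array([0.249, 0.53 , 0.   ]), array([0.548, 0.53 , 0.   ]), array([0.561, 0.738, 0.   ])]
boxtop (array([0.57105116, 0.4396995 , 0.23782605]), np.float64(0.09507680223186889)) (array([0.33004081, 0.52129486, 0.10580767]), np.float64(0.00429943627893502))
```

View pics/s_m.png

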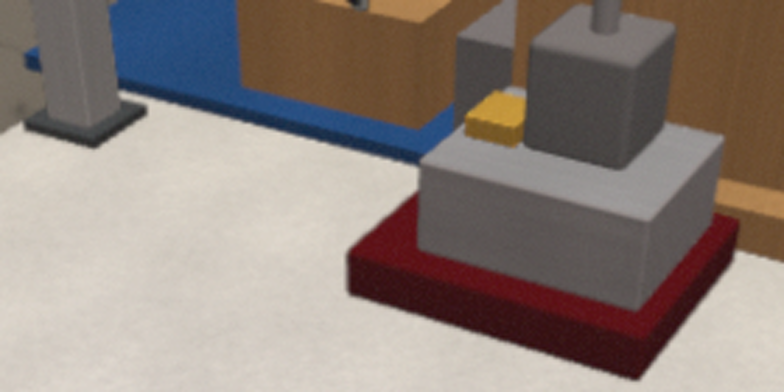

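Emit:
{"op": "send_rows", "data": {
  "series": [
    [1,[-60,0,0],0],
    [1,[-40,0,0],0],
    [1,[0,-50,22],0],
    [1,[0,-55,25],0],
    [1,[0,-55,25],0]
  ],
  "force": 60
}}

```text
time: 0.72
ee_pos: [0.2666, 0.4151, 0.2962]
tcp_rot: [0.148, 0.691, -0.149, 0.691]
ft_force: [1.1, -0.3, 0.5]
finger_gap: 0.0858
```

```bash
cat > go.py <<'E'
import sys
from h import *
from scipy.spatial.transform import Rotation as R
s=manip.get_state(); M=R.from_quat(s["tcp_rot"]).as_matrix()
def need(p,yaw=None):
    d=M.T@(np.array(p)-s["ee_pos"])*1000
    a=np.degrees(np.arctan2(M[1,1],M[0,1]))
    dt=None if yaw is None else ((a-yaw+180)%360-180)
    return d.round(1), dt
print("t",round(s["time"],2),"p",(s["ee_pos"]*1000).round(1),"yawY",np.degrees(np.arctan2(M[1,1],M[0,1])).round(2),"xax",M[:,0].round(4),"F",s["ft_force"].round(1),"gap",round(s["finger_gap"]*1000,1),"j7",s["joints"][6].round(2))
if len(sys.argv)>3:
    a=list(map(float,sys.argv[1:])); print("need mm",*need(np.array(a[:3])/1000,a[3] if len(a)>3 else None))
E
python3 go.py 450 150 250 92.9
```

```text
t 0.72 p [266.6 415.1 296.2] yawY 65.78 xax [-1.e-04 -9.e-04 -1.e+00] F [ 1.1 -0.3  0.5] gap 85.8 j7 0.1
need mm [  46.4 -166.5  276. ] -27.123345788693086
```

Emit:
{"op": "send_rows", "data": {
  "series": [
    [1,[9,-33,55],0],
    [1,[9,-33,55],0],
    [1,[9,-33,55],0],
    [1,[9,-33,55],0],
    [1,[9,-33,55],0]
  ]
}}

```text
time: 1.35
ee_pos: [0.444, 0.1616, 0.2529]
tcp_rot: [0.148, 0.691, -0.148, 0.691]
ft_force: [0.5, -0.3, 0.0]
finger_gap: 0.0858
```

```bash
python3 go.py 495 -309 120 92.9
```

```text
t 1.35 p [444.  161.6 252.9] yawY 65.8 xax [-1.e-04  2.e-04 -1.e+00] F [ 0.5 -0.3  0. ] gap 85.8 j7 0.81
need mm [ 132.8 -408.3  239.4] -27.096232446743755
```

Emit:
{"op": "send_rows", "data": {
  "series": [
    [1,[5,-52,30],0],
    [1,[5,-52,30],0],
    [1,[5,-52,30],0],
    [1,[5,-52,30],0],
    [1,[5,-52,30],0]
  ]
}}

```text
time: 1.98
ee_pos: [0.4733, -0.137, 0.2279]
tcp_rot: [0.148, 0.692, -0.148, 0.691]
ft_force: [0.8, 1.3, -0.4]
finger_gap: 0.0852
```

Emit:
{"op": "send_rows", "data": {
  "series": [
    [1,[10,-52,30],0],
    [1,[10,-50,30],0],
    [1,[10,0,0],-9],
    [1,[10,0,0],-9],
    [1,[10,0,0],-9]
  ]
}}

```text
time: 2.6
ee_pos: [0.4859, -0.253, 0.1774]
tcp_rot: [-0.019, 0.707, 0.019, 0.706]
ft_force: [-0.7, -0.2, -0.6]
finger_gap: 0.0857
```

```bash
python3 go.py 495 -309.5 80 92.9
```

```text
t 2.6 p [ 485.9 -253.   177.4] yawY 93.06 xax [-1.3e-03  6.0e-04 -1.0e+00] F [-0.7 -0.2 -0.6] gap 85.7 j7 2.16
need mm [ 97.3 -57.    6.2] 0.1554422340666406
```

Emit:
{"op": "send_rows", "data": {
  "series": [
    [1,[40,-57,6],0],
    [1,[50,0,0],0],
    [1,[40,0,0],0],
    [1,[30,0,0],0],
    [1,[0,0,0],0]
  ]
}}

```text
time: 3.22
ee_pos: [0.492, -0.3023, 0.02]
tcp_rot: [-0.016, 0.709, 0.018, 0.705]
ft_force: [0.4, 0.3, 0.6]
finger_gap: 0.0853
```

```bash
python3 go.py 495 -309.5 6.5 92.9; python3 - <<'E'
from h import *
f=snap("top","1"); crop(f,400,190,540,350,"t1w.png",4)
E
```

```text
t 3.23 p [ 492.  -302.3   20. ] yawY 92.78 xax [-0.0058  0.0035 -1.    ] F [0.4 0.3 0.6] gap 85.3 j7 2.27
need mm [13.4 -7.4  2.7] -0.11791901862525833
```

View pics/t1w.png

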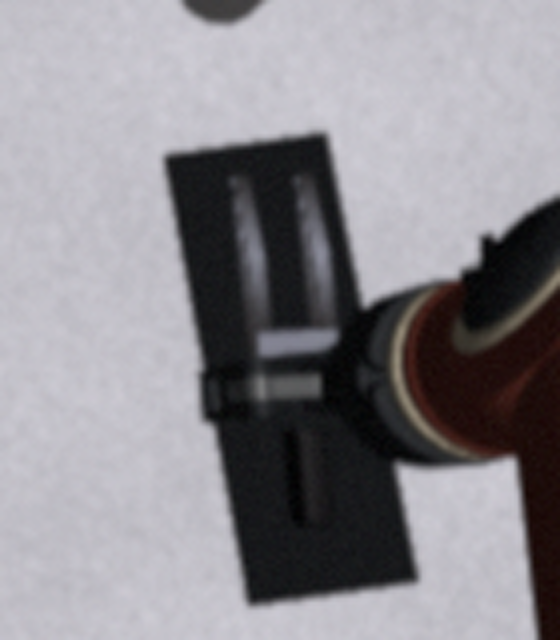

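Emit:
{"op": "send_rows", "data": {
  "series": [
    [1,[0,-3,2],0],
    [1,[4,0,0],0],
    [1,[0,0,0],0]
  ]
}}

```text
time: 3.65
ee_pos: [0.4966, -0.3067, 0.0191]
tcp_rot: [-0.017, 0.707, 0.017, 0.707]
ft_force: [0.0, 0.1, 0.1]
finger_gap: 0.0855
```

```bash
python3 go.py 495 -309.5 6.5 92.9
```

```text
t 3.65 p [ 496.6 -306.7   19.1] yawY 92.78 xax [ 7.e-04 -4.e-04 -1.e+00] F [0.  0.1 0.1] gap 85.5 j7 2.27
need mm [12.6 -2.7 -1.7] -0.1188265634781942
```

Emit:
{"op": "send_rows", "data": {
  "series": [
    [1,[6,-2.5,-1],0],
    [1,[6,0,0],0],
    [1,[0,0,0],0],
    [1,[0,0,0],0]
  ]
}}

```text
time: 4.15
ee_pos: [0.4954, -0.3091, 0.0064]
tcp_rot: [-0.017, 0.707, 0.017, 0.707]
ft_force: [-0.5, -0.0, -0.6]
finger_gap: 0.0854
```

```bash
python3 go.py 495 -309.5 6.5 92.9
```

```text
t 4.15 p [ 495.4 -309.1    6.4] yawY 92.78 xax [-3.e-04  1.e-04 -1.e+00] F [-0.5 -0.  -0.6] gap 85.4 j7 2.28
need mm [-0.1 -0.4 -0.5] -0.11564750272017932
```

Good. Close on the handle.

Emit:
{"op": "send_rows", "data": {
  "series": [
    [0.1,[0,0,0],0],
    [0.1,[0,0,0],0],
    [0.1,[0,0,0],0],
    [0.1,[0,0,0],0],
    [0.1,[0,0,0],0]
  ],
  "force": 60
}}

```text
time: 4.78
ee_pos: [0.4955, -0.3092, 0.0066]
tcp_rot: [-0.017, 0.707, 0.017, 0.707]
ft_force: [0.8, -0.7, 0.6]
finger_gap: 0.0082
```

```bash
python3 go.py
```

```text
t 4.78 p [ 495.5 -309.2    6.6] yawY 92.78 xax [-0.e+00 -1.e-04 -1.e+00] F [ 0.8 -0.7  0.6] gap 8.2 j7 2.28
```

```bash
python3 - <<'E'
from h import *
f=snap("scene","2"); crop(f,85,250,285,430,"s2w.png",4)
f=snap("top","2"); crop(f,400,190,540,350,"t2w.png",3)
E
```

```text
(no output)
```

View pics/s2w.png

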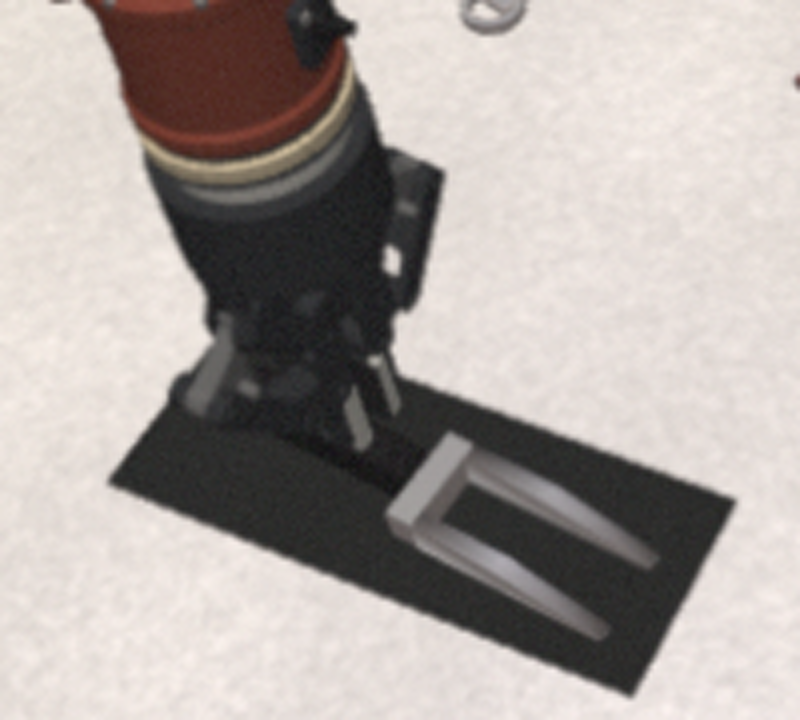

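View pics/t2w.png

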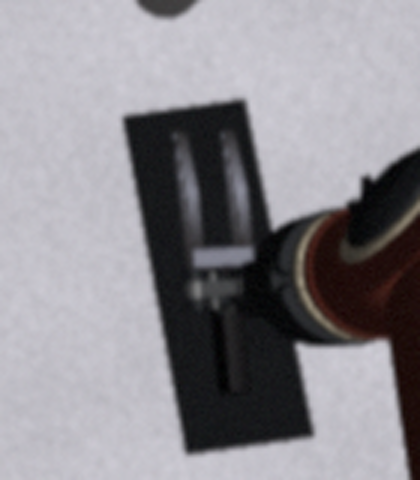

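Emit:
{"op": "send_rows", "data": {
  "series": [
    [0,[0,0,0],0],
    [0,[0,0,0],0]
  ]
}}

```text
time: 5.12
ee_pos: [0.4954, -0.3092, 0.0065]
tcp_rot: [-0.017, 0.707, 0.017, 0.707]
ft_force: [0.6, 0.6, 0.4]
finger_gap: 0.0001
```

Emit:
{"op": "send_rows", "data": {
  "series": [
    [0,[-6,0,0],0],
    [0,[-10,0,0],0],
    [0,[0,0,0],0]
  ]
}}

```text
time: 5.5
ee_pos: [0.4963, -0.3098, 0.0239]
tcp_rot: [-0.018, 0.706, 0.017, 0.708]
ft_force: [-0.3, 0.8, 0.5]
finger_gap: -0.0001
```

```bash
python3 go.py; python3 - <<'E'
from h import *
f=snap("scene","3"); crop(f,85,250,285,430,"s3w.png",4)
E
```

```text
t 5.5 p [ 496.3 -309.8   23.9] yawY 92.78 xax [ 0.0023 -0.0015 -1.    ] F [-0.3  0.8  0.5] gap -0.1 j7 2.27
```

View pics/s3w.png

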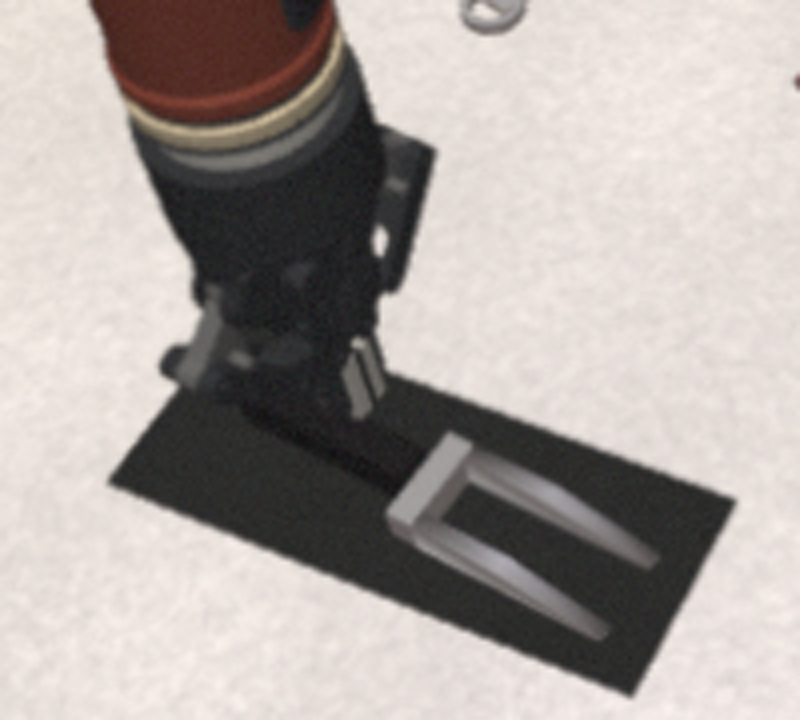

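```bash
python3 - <<'E'
from h import *
for n in("2","3"):
    f=load("scene"+n)
    for p in([.4955,-.3092,.0066],[.4963,-.3098,.0239],[.4963,-.3098,.0429]):
        print(n,(proj(f,[p])[0]-[85,250])*4)
E
```

```text
2 [380.53073354 465.47644632]
2 [372.47730831 443.92696912]
2 [362.75398567 417.23150305]
3 [380.53073354 465.47644632]
3 [372.47730831 443.92696912]
3 [362.75398567 417.23150305]
```

```bash
python3 - <<'E'
from h import *
a=[]
for n in("2","3"):
    f=load("scene"+n); im=f["pixels"][320:400,110:220,::-1]
    im=np.clip(im.astype(float)*4,0,255).astype(np.uint8); a.append(cv2.resize(im,None,fx=7,fy=7,interpolation=cv2.INTER_CUBIC)[:,:400] if 0 else cv2.resize(im,None,fx=3.6,fy=3.6,interpolation=cv2.INTER_CUBIC))
cv2.imwrite("pics/enh.png",np.hstack(a))
E
```

```text
(no output)
```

View pics/enh.png

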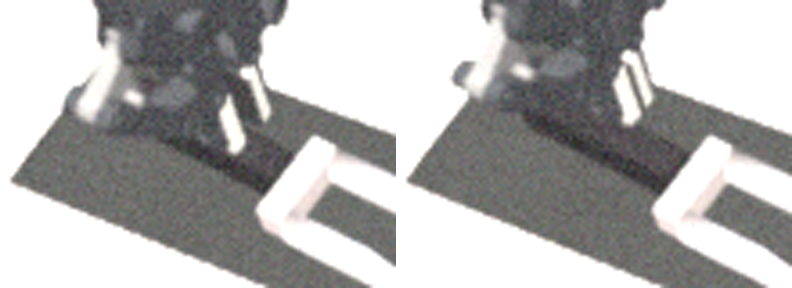

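```bash
python3 - <<'E'
from h import *
f=load("scene3")
for px in((175,354.7),(176.1,362.2),(181.4,353.9)):
    o,d=ray(f,px)
    for X in (.485,.4963,.5075): print(px,(o+d*(X-o[0])/d[0]).round(4))
E
```

```text
(175, 354.7) [ 0.485  -0.3039  0.0251]
(175, 354.7) [ 0.4963 -0.3112  0.0436]
(175, 354.7) [ 0.5075 -0.3184  0.0621]
(176.1, 362.2) [ 0.485  -0.3068  0.007 ]
(176.1, 362.2) [ 0.4963 -0.3139  0.0261]
(176.1, 362.2) [ 0.5075 -0.3211  0.0449]
(181.4, 353.9) [ 0.485  -0.2923  0.0119]
(181.4, 353.9) [ 0.4963 -0.2999  0.0308]
(181.4, 353.9) [ 0.5075 -0.3074  0.0496]
```

Emit:
{"op": "send_rows", "data": {
  "series": [
    [0.4,[0,0,0],0],
    [0.4,[0,0,0],0],
    [0.4,[0,0,0],0],
    [0.4,[8,0,0],0],
    [0.4,[8,0,0],0]
  ]
}}

```text
time: 6.18
ee_pos: [0.4953, -0.309, 0.0058]
tcp_rot: [-0.017, 0.707, 0.017, 0.707]
ft_force: [-0.3, 0.1, -0.4]
finger_gap: 0.0342
```

```bash
python3 go.py 495 -309.5 6.5 92.9; python3 - <<'E'
from h import *
f=snap("scene","4"); 
im=f["pixels"][290:400,90:230,::-1]
im=np.clip(im.astype(float)*3.5,0,255).astype(np.uint8); cv2.imwrite("pics/enh4.png",cv2.resize(im,None,fx=5,fy=5,interpolation=cv2.INTER_CUBIC))
E
```

```text
t 6.17 p [ 495.3 -309.     5.8] yawY 92.78 xax [-4.e-04  2.e-04 -1.e+00] F [-0.3  0.1 -0.4] gap 34.2 j7 2.28
need mm [-0.7 -0.4 -0.3] -0.1199351259573973
```

View pics/enh4.png

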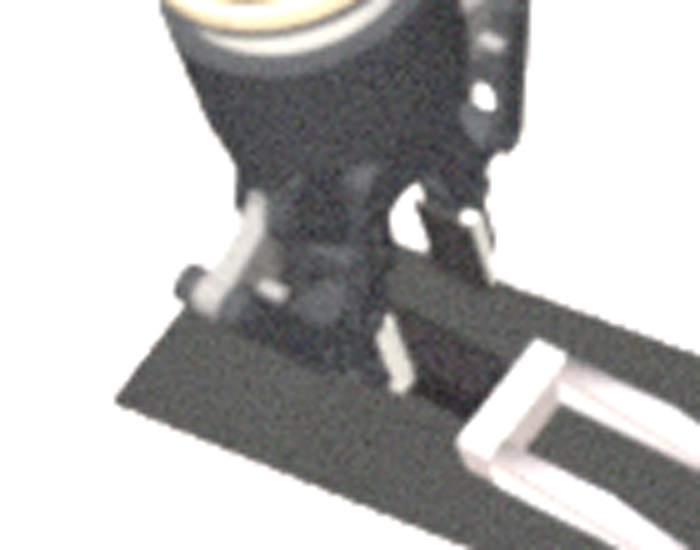

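Emit:
{"op": "send_rows", "data": {
  "series": [
    [0.4,[4,0,0],0],
    [0.4,[3,0,0],0],
    [0.4,[0,0,0],0]
  ]
}}

```text
time: 6.6
ee_pos: [0.4953, -0.3091, -0.0007]
tcp_rot: [-0.017, 0.707, 0.017, 0.707]
ft_force: [0.5, 0.9, 0.1]
finger_gap: 0.0339
```

Emit:
{"op": "send_rows", "data": {
  "series": [
    [0.4,[3,0,0],0],
    [0.4,[3,0,0],0],
    [0.4,[0,0,0],0]
  ]
}}

```text
time: 6.98
ee_pos: [0.4952, -0.309, -0.0068]
tcp_rot: [-0.017, 0.707, 0.017, 0.707]
ft_force: [-0.3, 0.2, 0.4]
finger_gap: 0.0339
```

```bash
python3 - <<'E'
from h import *
f=snap("scene","5"); 
im=f["pixels"][290:400,90:230,::-1]
im=np.clip(im.astype(float)*3.5,0,255).astype(np.uint8); cv2.imwrite("pics/enh5.png",cv2.resize(im,None,fx=5,fy=5,interpolation=cv2.INTER_CUBIC))
E
```

```text
(no output)
```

View pics/enh5.png

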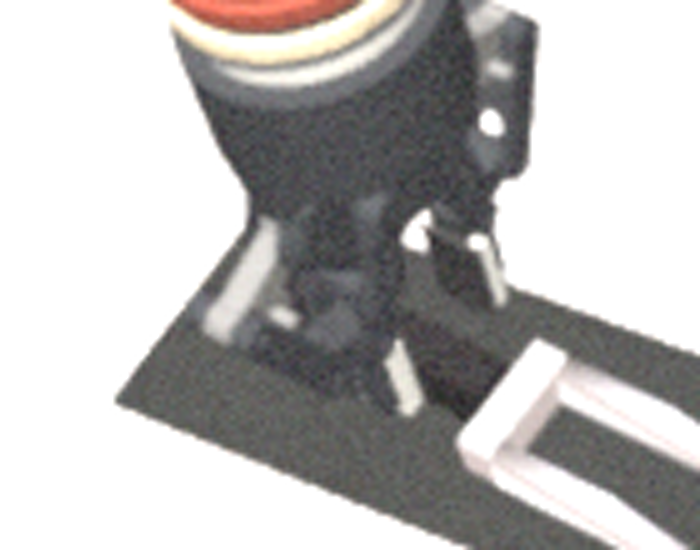

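```bash
python3 - <<'E'
from h import *
f=load("scene5")
for X,Y in((.5062,-.309),(.4952,-.309)):
  for z in (-.0068,.003,.0127,.02): print(X,z,proj(f,[[X,Y,z]])[0].round(1))
E
```

```text
0.5062 -0.0068 [186.9 373.7]
0.5062 0.003 [185.8 370.5]
0.5062 0.0127 [184.6 367.2]
0.5062 0.02 [183.7 364.7]
0.4952 -0.0068 [181.7 370.6]
0.4952 0.003 [180.5 367.4]
0.4952 0.0127 [179.3 364.1]
0.4952 0.02 [178.4 361.6]
```

Emit:
{"op": "send_rows", "data": {
  "series": [
    [0.35,[3,0,0],0],
    [0.3,[3,0,0],0],
    [0.3,[0,0,0],0]
  ]
}}

```text
time: 7.4
ee_pos: [0.4952, -0.309, -0.0128]
tcp_rot: [-0.017, 0.707, 0.017, 0.707]
ft_force: [0.1, 0.1, -0.2]
finger_gap: 0.0255
```

Emit:
{"op": "send_rows", "data": {
  "series": [
    [0.3,[2,0,0],0],
    [0.3,[2,0,0],0],
    [0.3,[0,0,0],0]
  ]
}}

```text
time: 7.78
ee_pos: [0.4953, -0.309, -0.0167]
tcp_rot: [-0.017, 0.707, 0.017, 0.707]
ft_force: [-0.3, -0.1, -0.1]
finger_gap: 0.0255
```

```bash
python3 go.py; python3 - <<'E'
from h import *
f=snap("scene","6"); 
im=f["pixels"][290:400,90:230,::-1]
im=np.clip(im.astype(float)*3.5,0,255).astype(np.uint8); cv2.imwrite("pics/enh6.png",cv2.resize(im,None,fx=5,fy=5,interpolation=cv2.INTER_CUBIC))
E
```

```text
t 7.78 p [ 495.3 -309.   -16.7] yawY 92.78 xax [-4.e-04  2.e-04 -1.e+00] F [-0.3 -0.1 -0.1] gap 25.5 j7 2.28
```

View pics/enh6.png

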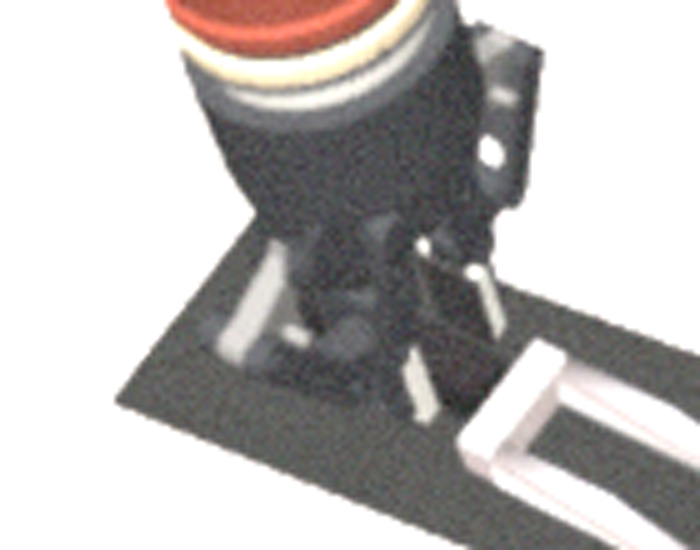

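Emit:
{"op": "send_rows", "data": {
  "series": [
    [0.1,[0,0,0],0],
    [0.1,[0,0,0],0],
    [0.1,[0,0,0],0],
    [0.1,[0,0,0],0]
  ],
  "force": 60
}}

```text
time: 8.32
ee_pos: [0.4956, -0.3093, -0.0162]
tcp_rot: [-0.017, 0.707, 0.017, 0.707]
ft_force: [-0.6, 0.7, 2.2]
finger_gap: 0.0138
```

```bash
python3 go.py; 
```

```text
t 8.32 p [ 495.6 -309.3  -16.2] yawY 92.77 xax [ 3.e-04 -3.e-04 -1.e+00] F [-0.6  0.7  2.2] gap 13.8 j7 2.28
```

Emit:
{"op": "send_rows", "data": {
  "series": [
    [0.1,[-5,0,0],0],
    [0.1,[-25,0,0],0],
    [0.1,[-45,0,0],0],
    [0.1,[-50,0,0],0],
    [0.1,[-20,0,0],0]
  ]
}}

```text
time: 8.95
ee_pos: [0.4967, -0.31, 0.1316]
tcp_rot: [-0.018, 0.705, 0.016, 0.708]
ft_force: [0.3, 0.0, -1.8]
finger_gap: 0.014
```

Emit:
{"op": "send_rows", "data": {
  "series": [
    [0.1,[0,0,0],0],
    [0.1,[0,0,0],0]
  ]
}}

```text
time: 9.2
ee_pos: [0.4944, -0.3083, 0.1271]
tcp_rot: [-0.017, 0.708, 0.018, 0.706]
ft_force: [0.5, 0.3, -2.1]
finger_gap: 0.0141
```

```bash
python3 go.py 472.5 15.5 130 79.7; python3 - <<'E'
from h import *
f=snap("scene","7"); crop(f,85,190,285,390,"s7.png",3)
f=snap("top","7"); crop(f,420,180,560,340,"t7.png",4)
E
```

```text
t 9.2 p [ 494.4 -308.3  127.1] yawY 92.79 xax [-0.0027  0.0017 -1.    ] F [ 0.5  0.3 -2.1] gap 14.1 j7 2.25
need mm [ -2.3 324.5  -6.1] 13.087701842549905
```

View pics/s7.png

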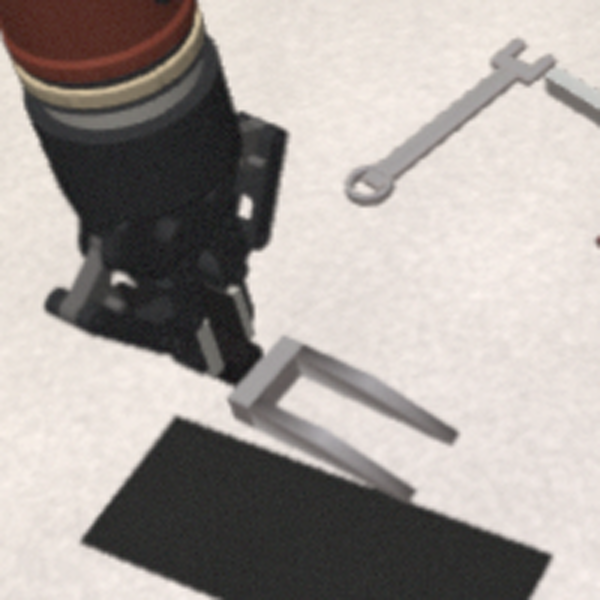

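View pics/t7.png

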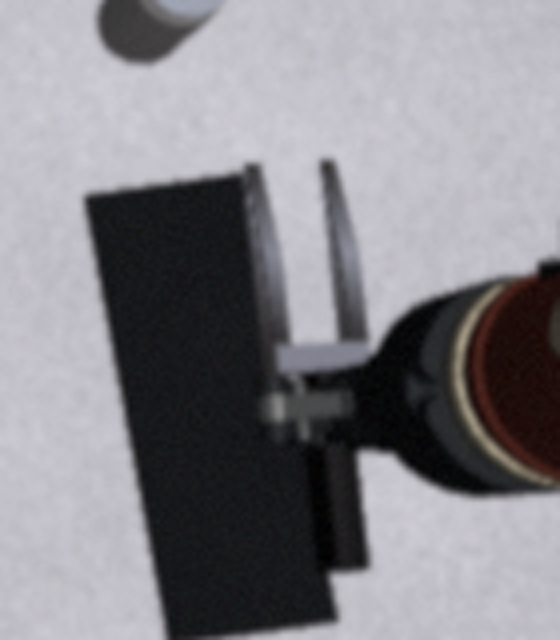

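```bash
cat > rel.py <<'E'
from h import *
from scipy.spatial.transform import Rotation as R
t=load("top7");s=load("scene7")
a=lambda x,y:(420+x/4-.4,180+y/4-.4); b=lambda x,y:(85+x/3-.3,190+y/3-.3)
L,e1=tri(t,a(253,166),s,b(455,436)); Rr,e2=tri(t,a(326,161),s,b(410,493))
yl,e3=tri(t,a(275,346),s,b(287,338)); yr,e4=tri(t,a(367,341),s,b(232,400))
print(L,e1,Rr,e2,yl,yr,e3,e4)
M=np.array([[np.sin(np.radians(92.79)),0],[0,0]])
tcp=np.array([.4944,-.3083,.1271])
for p in((L+Rr)/2,(yl+yr)/2): print(((p-tcp)*1000).round(1))
d=L-Rr; print("yaw",np.degrees(np.arctan2(-d[0],d[1]))); d=yl-yr; print("yaw",np.degrees(np.arctan2(-d[0],d[1])))
E
python3 rel.py
```

```text
[ 0.61034649 -0.28592078  0.14765816] 0.0016703142033326762 [ 0.61208491 -0.31968318  0.14773416] 0.00020427521362189214 [ 0.52304031 -0.28792616  0.16566847] [ 0.52543426 -0.32789126  0.16628435] 0.0070952163703637845 0.007098169538886914
[116.8   5.5  20.6]
[29.8  0.4 38.9]
yaw 2.947534157561134
yaw 3.427977135045976
```

Emit:
{"op": "send_rows", "data": {
  "series": [
    [0.1,[0,40,0],0],
    [0.1,[0,55,0],0],
    [0.1,[0,55,0],0],
    [0.1,[0,55,0],0],
    [0.1,[0,50,0],0]
  ]
}}

```text
time: 9.93
ee_pos: [0.4822, -0.0523, 0.1275]
tcp_rot: [-0.017, 0.708, 0.018, 0.706]
ft_force: [0.6, 0.2, -1.6]
finger_gap: 0.014
```

Emit:
{"op": "send_rows", "data": {
  "series": [
    [0.1,[0,40,0],0],
    [0.1,[0,25,-6],6.5],
    [0.1,[0,0,0],6.5],
    [0.1,[0,0,0],0],
    [0.1,[0,0,0],0]
  ]
}}

```text
time: 10.55
ee_pos: [0.4737, 0.0097, 0.128]
tcp_rot: [0.063, 0.705, -0.063, 0.704]
ft_force: [0.1, -0.4, -1.5]
finger_gap: 0.0139
```

```bash
python3 go.py 472.5 15.5 60 79.7
```

```text
t 10.55 p [473.7   9.7 128. ] yawY 79.82 xax [-1.1e-03 -4.0e-04 -1.0e+00] F [ 0.1 -0.4 -1.5] gap 13.9 j7 1.49
need mm [68.   5.6 -2.1] 0.12085235025062957
```

Emit:
{"op": "send_rows", "data": {
  "series": [
    [0.1,[20,4,-1],0],
    [0.1,[25,1,0],0],
    [0.1,[12,0,0],0],
    [0.1,[0,0,0],0],
    [0.1,[0,0,0],0]
  ]
}}

```text
time: 11.18
ee_pos: [0.4745, 0.015, 0.0721]
tcp_rot: [0.063, 0.704, -0.063, 0.705]
ft_force: [-0.5, -0.1, -0.9]
finger_gap: 0.0139
```

```bash
python3 go.py 472.5 15.5 60 79.7; python3 - <<'E'
from h import *
f=snap("scene","8"); crop(f,200,120,400,310,"s8.png",4)
f=snap("top","8"); crop(f,270,170,400,330,"t8.png",4)
E
```

```text
t 11.18 p [474.5  15.   72.1] yawY 79.76 xax [ 0.0014 -0.     -1.    ] F [-0.5 -0.1 -0.9] gap 13.9 j7 1.51
need mm [12.1  0.2 -2.1] 0.058589258731615246
```

View pics/s8.png

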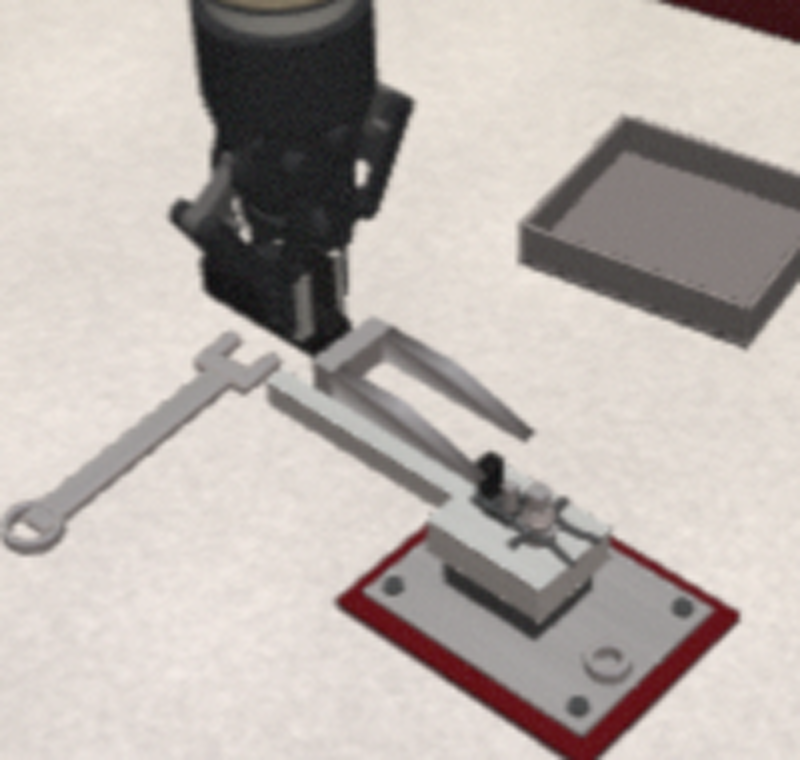

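View pics/t8.png

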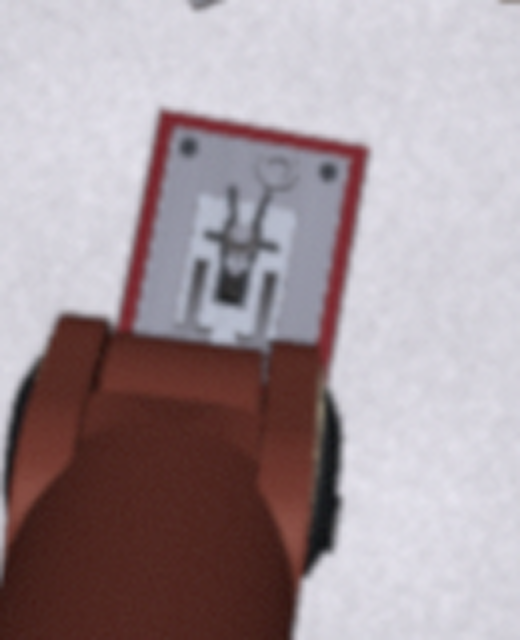

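```bash
python3 - <<'E'
from h import *
t=load("top8");s=load("scene8")
a=lambda x,y:(270+x/4-.4,170+y/4-.4); b=lambda x,y:(200+x/4-.4,120+y/4-.4)
L,e=tri(t,a(200,262),s,b(531,436)); print(L,e)
z=L[2]; l=onz(t,a(200,262),.0915); r=onz(t,a(270,272),.0915); el=onz(t,a(207,234),.062); er=onz(t,a(278,246),.062)
th=np.radians(-10.3); O=np.array([.6083,-.0092])
def loc(p): d=p[:2]-O; return (1000*np.array([d@[np.cos(th),np.sin(th)],d@[-np.sin(th),np.cos(th)]])).round(1)
print(loc(l),loc(r),loc(el),loc(er),"tab",loc(onz(t,a(230,296),.084)))
E
```

```text
[0.59270159 0.01131979 0.09143648] 0.0003646286680660404
[-19.2  17.3] [-17.8 -17.1] [ 0.7 17.7] [  1.2 -18.6] tab [-31.8   0. ]
```

Emit:
{"op": "send_rows", "data": {
  "series": [
    [0.1,[12,0,0],0],
    [0.1,[10,0,0],0],
    [0.1,[5,0,0],0],
    [0.1,[0,0,0],0],
    [0.1,[0,0,0],0]
  ]
}}

```text
time: 11.9
ee_pos: [0.474, 0.0152, 0.0446]
tcp_rot: [0.063, 0.704, -0.063, 0.704]
ft_force: [1.3, 0.1, -0.4]
finger_gap: 0.0141
```

```bash
python3 go.py 472.5 15.5 40 79.7
```

```text
t 11.9 p [474.   15.2  44.6] yawY 79.78 xax [ 2.e-04 -1.e-04 -1.e+00] F [ 1.3  0.1 -0.4] gap 14.1 j7 1.53
need mm [ 4.6 -0.  -1.5] 0.07725626456459622
```

Emit:
{"op": "send_rows", "data": {
  "series": [
    [0.1,[2,0,0],0],
    [0.1,[2,0,0],0],
    [0.1,[1,0,0],0],
    [0.1,[0,0,0],0]
  ]
}}

```text
time: 12.4
ee_pos: [0.4738, 0.0153, 0.0395]
tcp_rot: [0.063, 0.704, -0.063, 0.704]
ft_force: [-0.0, 0.2, -1.7]
finger_gap: 0.0142
```

Emit:
{"op": "send_rows", "data": {
  "series": [
    [0.1,[1,0,0],0],
    [0.1,[0,0,0],0]
  ]
}}

```text
time: 12.65
ee_pos: [0.4738, 0.0153, 0.0385]
tcp_rot: [0.063, 0.704, -0.063, 0.704]
ft_force: [-0.2, 0.4, -1.8]
finger_gap: 0.0136
```

Emit:
{"op": "send_rows", "data": {
  "series": [
    [0.1,[1,0,0],0],
    [0.1,[0,0,0],0]
  ]
}}

```text
time: 12.9
ee_pos: [0.4738, 0.0153, 0.0374]
tcp_rot: [0.063, 0.704, -0.063, 0.704]
ft_force: [0.0, 0.8, -1.3]
finger_gap: 0.0137
```

Emit:
{"op": "send_rows", "data": {
  "series": [
    [0.1,[0.7,0,0],0],
    [0.1,[0,0,0],0]
  ]
}}

```text
time: 13.15
ee_pos: [0.4738, 0.0152, 0.0368]
tcp_rot: [0.063, 0.704, -0.063, 0.704]
ft_force: [-0.4, 0.2, -1.0]
finger_gap: 0.0143
```

Emit:
{"op": "send_rows", "data": {
  "series": [
    [0.1,[0.7,0,0],0],
    [0.1,[0,0,0],0]
  ]
}}

```text
time: 13.4
ee_pos: [0.4738, 0.0153, 0.0361]
tcp_rot: [0.063, 0.704, -0.063, 0.704]
ft_force: [0.8, 0.9, -0.5]
finger_gap: 0.0142
```

Emit:
{"op": "send_rows", "data": {
  "series": [
    [0.1,[0.7,0,0],0],
    [0.1,[0,0,0],0]
  ]
}}

```text
time: 13.65
ee_pos: [0.4739, 0.0153, 0.0355]
tcp_rot: [0.063, 0.704, -0.063, 0.704]
ft_force: [-0.6, -0.1, -0.1]
finger_gap: 0.0139
```

Emit:
{"op": "send_rows", "data": {
  "series": [
    [0.1,[0.6,0,0],0],
    [0.1,[0,0,0],0]
  ]
}}

```text
time: 13.9
ee_pos: [0.4739, 0.0153, 0.0353]
tcp_rot: [0.063, 0.704, -0.063, 0.704]
ft_force: [-1.0, 1.2, 5.4]
finger_gap: 0.0137
```

Emit:
{"op": "send_rows", "data": {
  "series": [
    [0.1,[0.6,0,0],0],
    [0.1,[0,0,0],0]
  ]
}}

```text
time: 14.15
ee_pos: [0.4739, 0.0153, 0.0351]
tcp_rot: [0.063, 0.704, -0.063, 0.704]
ft_force: [-2.2, -0.5, 9.1]
finger_gap: 0.014
```

```bash
python3 - <<'E'
from h import *
print(manip.get_state()["torque"])
f=snap("scene","9"); crop(f,230,170,370,290,"s9.png",5)
E
```

```text
[ 0.00225295  0.47750559 -0.05216536]
```

View pics/s9.png

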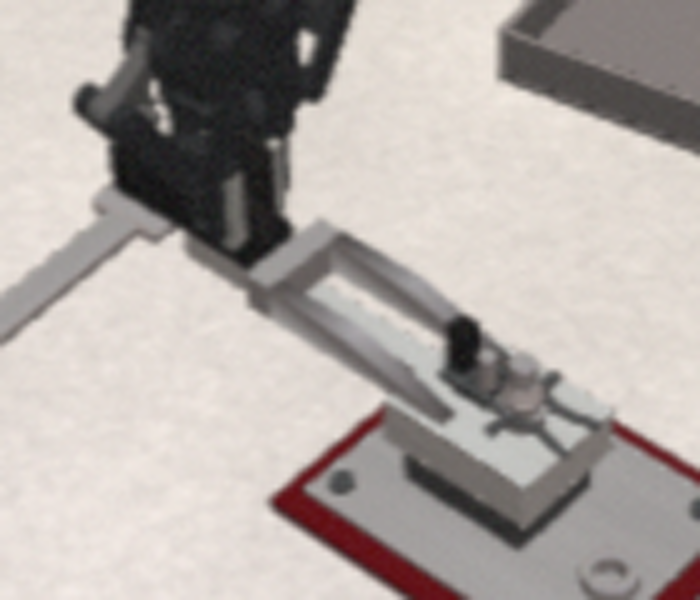

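Emit:
{"op": "send_rows", "data": {
  "series": [
    [0.1,[-0.8,0,0],0],
    [0.1,[0,0,0],0],
    [0.3,[0,0,0],0],
    [0.3,[0,0,0],0],
    [0.3,[0,0,0],0]
  ]
}}

```text
time: 14.82
ee_pos: [0.4738, 0.0153, 0.0348]
tcp_rot: [0.063, 0.704, -0.063, 0.704]
ft_force: [1.0, 0.5, -0.2]
finger_gap: 0.0255
```

Emit:
{"op": "send_rows", "data": {
  "series": [
    [0.1,[0,0,0],0],
    [0.1,[0,0,0],0],
    [0.1,[0,0,0],0],
    [0.1,[0,0,0],0]
  ]
}}

```text
time: 15.32
ee_pos: [0.4739, 0.0152, 0.0351]
tcp_rot: [0.063, 0.704, -0.063, 0.704]
ft_force: [0.1, -0.2, 1.4]
finger_gap: 0.0141
```

```bash
python3 go.py; python3 - <<'E'
from h import *
print(manip.get_state()["torque"])
f=snap("scene","10"); crop(f,230,170,370,290,"s10.png",5)
f=snap("top","10"); crop(f,270,170,400,330,"t10.png",4)
E
```

```text
t 15.32 p [473.9  15.2  35.1] yawY 79.78 xax [-0. -0. -1.] F [ 0.1 -0.2  1.4] gap 14.1 j7 1.53
[-0.00134258  0.0800648   0.03988614]
```

View pics/s10.png

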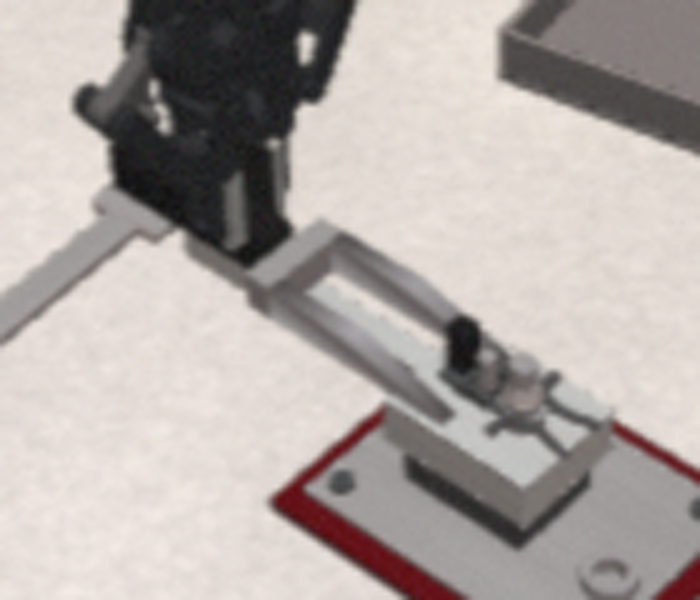

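View pics/t10.png

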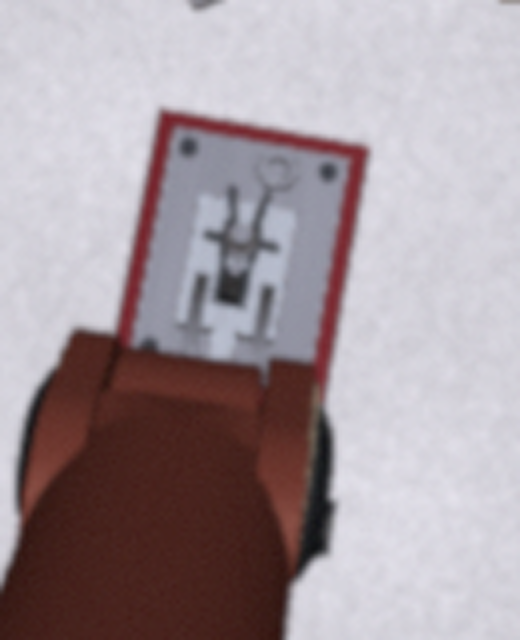

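Emit:
{"op": "send_rows", "data": {
  "series": [
    [0.1,[0,0,3],0],
    [0.1,[0,0,4],0],
    [0.1,[0,0,4],0],
    [0.1,[0,0,3],0],
    [0.1,[0,0,0],0]
  ]
}}

```text
time: 16.05
ee_pos: [0.4885, 0.0126, 0.0351]
tcp_rot: [0.063, 0.704, -0.063, 0.705]
ft_force: [-0.1, 0.1, 0.8]
finger_gap: 0.014
```

Emit:
{"op": "send_rows", "data": {
  "series": [
    [0.1,[0,0,3],0],
    [0.1,[0,0,3],0],
    [0.1,[0,0,2],0],
    [0.1,[0,0,0],0]
  ]
}}

```text
time: 16.55
ee_pos: [0.496, 0.0113, 0.0351]
tcp_rot: [0.063, 0.704, -0.063, 0.705]
ft_force: [-1.6, -0.1, 3.1]
finger_gap: 0.0146
```

```bash
python3 go.py
```

```text
t 16.55 p [496.   11.3  35.1] yawY 79.77 xax [ 8.e-04 -2.e-04 -1.e+00] F [-1.6 -0.1  3.1] gap 14.6 j7 1.54
```

Emit:
{"op": "send_rows", "data": {
  "series": [
    [0.1,[0,0,2],0],
    [0.1,[0,0,2],0],
    [0.1,[0,0,0],0]
  ]
}}

```text
time: 16.92
ee_pos: [0.4999, 0.0106, 0.0351]
tcp_rot: [0.063, 0.704, -0.063, 0.705]
ft_force: [-1.3, -0.3, 2.4]
finger_gap: 0.014
```

Emit:
{"op": "send_rows", "data": {
  "series": [
    [0.1,[0,0,2],0],
    [0.1,[0,0,2],0],
    [0.1,[0,0,0],0]
  ]
}}

```text
time: 17.3
ee_pos: [0.5033, 0.01, 0.035]
tcp_rot: [0.063, 0.704, -0.063, 0.704]
ft_force: [-3.1, 0.4, 3.6]
finger_gap: 0.0139
```

Emit:
{"op": "send_rows", "data": {
  "series": [
    [0.1,[0,0,2],0],
    [0.1,[0,0,2],0],
    [0.1,[0,0,0],0]
  ]
}}

```text
time: 17.68
ee_pos: [0.5072, 0.0093, 0.035]
tcp_rot: [0.063, 0.704, -0.063, 0.704]
ft_force: [-2.2, -0.4, 4.4]
finger_gap: 0.0141
```

Emit:
{"op": "send_rows", "data": {
  "series": [
    [0.1,[0,0,2],0],
    [0.1,[0,0,2],0],
    [0.1,[0,0,0],0]
  ]
}}

```text
time: 18.05
ee_pos: [0.5101, 0.0087, 0.035]
tcp_rot: [0.063, 0.705, -0.063, 0.703]
ft_force: [-4.3, 0.6, 7.5]
finger_gap: 0.0141
```

```bash
python3 go.py; python3 - <<'E'
from h import *
print(manip.get_state()["torque"])
f=snap("scene","11"); crop(f,230,170,370,290,"s11.png",5)
E
```

```text
t 18.05 p [510.1   8.7  35. ] yawY 79.78 xax [-2.5e-03  4.0e-04 -1.0e+00] F [-4.3  0.6  7.5] gap 14.1 j7 1.54
[0.14727397 0.732354   0.07670951]
```

View pics/s11.png

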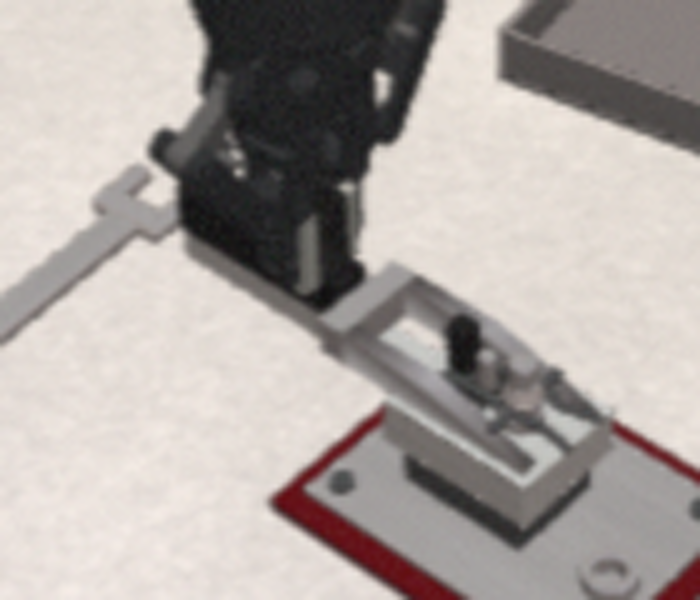

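Emit:
{"op": "send_rows", "data": {
  "series": [
    [0.1,[-0.2,0,2],0],
    [0.1,[0,0,2],0],
    [0.1,[0,0,0],0]
  ]
}}

```text
time: 18.48
ee_pos: [0.5124, 0.0083, 0.035]
tcp_rot: [0.063, 0.706, -0.063, 0.702]
ft_force: [-5.8, 0.9, 8.6]
finger_gap: 0.014
```

Emit:
{"op": "send_rows", "data": {
  "series": [
    [0.1,[-0.2,0,2],0],
    [0.1,[0,0,2],0],
    [0.1,[0,0,0],0]
  ]
}}

```text
time: 18.85
ee_pos: [0.5155, 0.0077, 0.0351]
tcp_rot: [0.063, 0.707, -0.063, 0.702]
ft_force: [-6.3, 0.7, 6.9]
finger_gap: 0.0139
```

Emit:
{"op": "send_rows", "data": {
  "series": [
    [0.1,[0,0,2],0],
    [0.1,[0,0,1],0],
    [0.1,[0,0,0],0]
  ]
}}

```text
time: 19.23
ee_pos: [0.5213, 0.0067, 0.0351]
tcp_rot: [0.063, 0.705, -0.063, 0.704]
ft_force: [-3.3, 0.5, 4.2]
finger_gap: 0.0141
```

Emit:
{"op": "send_rows", "data": {
  "series": [
    [0.1,[0,0,2],0],
    [0.1,[0,0,1],0],
    [0.1,[0,0,0],0]
  ]
}}

```text
time: 19.6
ee_pos: [0.5262, 0.0058, 0.0352]
tcp_rot: [0.063, 0.704, -0.063, 0.705]
ft_force: [1.0, -0.1, -1.3]
finger_gap: 0.0144
```

```bash
python3 go.py; python3 - <<'E'
from h import *
print(manip.get_state()["torque"])
f=snap("scene","12"); crop(f,230,170,370,290,"s12.png",5)
E
```

```text
t 19.6 p [526.2   5.8  35.2] yawY 79.77 xax [ 1.9e-03 -5.0e-04 -1.0e+00] F [ 1.  -0.1 -1.3] gap 14.4 j7 1.54
[ 0.00140903 -0.01065454  0.04649332]
```

View pics/s12.png

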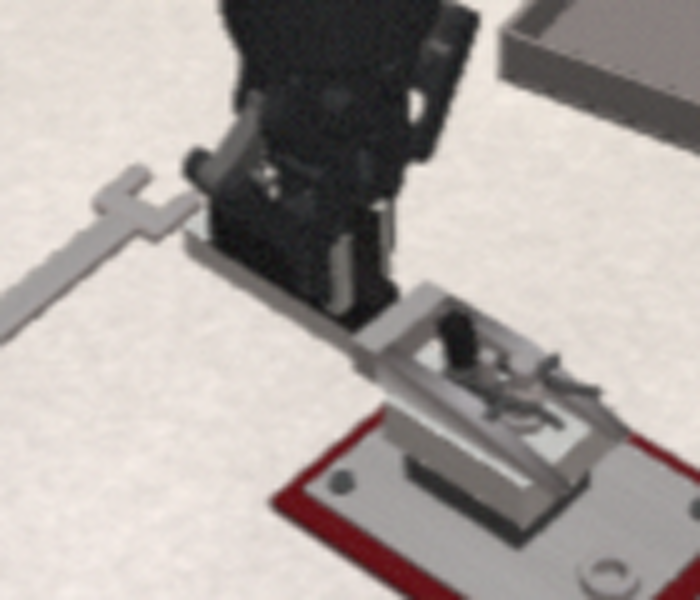

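Emit:
{"op": "send_rows", "data": {
  "series": [
    [0.1,[0,0,-4],0],
    [0.1,[0,0,-8],0],
    [0.1,[0,0,-8],0],
    [0.1,[0,0,-8],0],
    [0.1,[0,0,0],0]
  ]
}}

```text
time: 20.27
ee_pos: [0.4965, 0.0113, 0.0355]
tcp_rot: [0.063, 0.705, -0.063, 0.704]
ft_force: [-0.3, -0.4, -0.9]
finger_gap: 0.0139
```

Emit:
{"op": "send_rows", "data": {
  "series": [
    [0.1,[0,0,-10],0],
    [0.1,[0,0,-12],0],
    [0.1,[0,0,-12],0],
    [0.1,[0,0,-10],0],
    [0.1,[0,0,0],0]
  ]
}}

```text
time: 20.9
ee_pos: [0.4531, 0.0191, 0.0354]
tcp_rot: [0.063, 0.705, -0.063, 0.704]
ft_force: [0.5, 0.1, -1.7]
finger_gap: 0.0142
```

```bash
python3 go.py; python3 - <<'E'
from h import *
f=snap("scene","13"); crop(f,230,170,370,290,"s13.png",5)
E
```

```text
t 20.9 p [453.1  19.1  35.4] yawY 79.8 xax [-1.1e-03  1.0e-04 -1.0e+00] F [ 0.5  0.1 -1.7] gap 14.2 j7 1.53
```

View pics/s13.png

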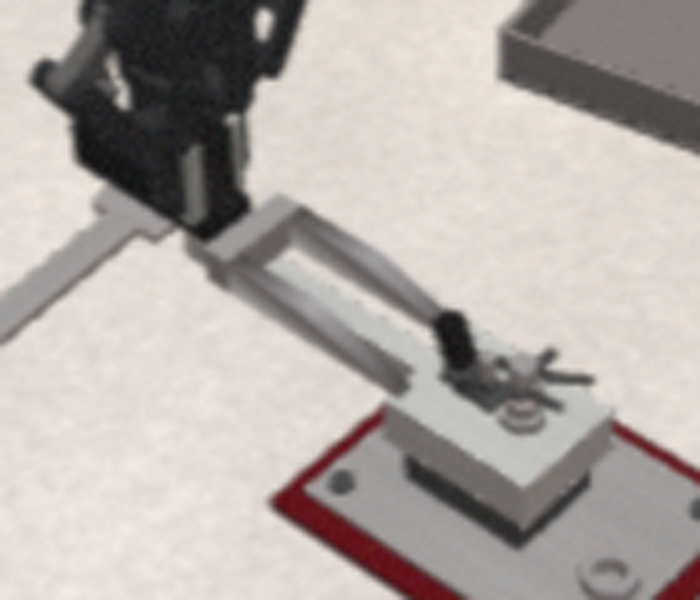

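Emit:
{"op": "send_rows", "data": {
  "series": [
    [0.1,[-10,0,0],0],
    [0.1,[-30,0,0],0],
    [0.1,[-45,0,0],0],
    [0.1,[-15,0,0],0],
    [0.1,[0,-30,0],0]
  ]
}}

```text
time: 21.58
ee_pos: [0.4513, -0.0088, 0.1376]
tcp_rot: [0.062, 0.702, -0.06, 0.706]
ft_force: [-0.2, -1.8, -0.9]
finger_gap: 0.0142
```

Emit:
{"op": "send_rows", "data": {
  "series": [
    [0.1,[0,-50,0],0],
    [0.1,[0,-55,0],0],
    [0.1,[0,-55,0],0],
    [0.1,[0,-50,0],-6.5],
    [0.1,[0,-40,0],-6.5]
  ]
}}

```text
time: 22.2
ee_pos: [0.4083, -0.2601, 0.1362]
tcp_rot: [-0.018, 0.707, 0.017, 0.707]
ft_force: [1.3, 0.7, -1.5]
finger_gap: 0.0139
```

```bash
python3 go.py 495.5 -309.3 40 92.8
```

```text
t 22.2 p [ 408.3 -260.1  136.2] yawY 92.85 xax [ 6.0e-04 -1.4e-03 -1.0e+00] F [ 1.3  0.7 -1.5] gap 13.9 j7 2.27
need mm [ 96.4 -53.4  84.6] 0.048277059404711054
```

Emit:
{"op": "send_rows", "data": {
  "series": [
    [0.1,[20,-22,40],0],
    [0.1,[30,-20,40],0],
    [0.1,[30,0,0],0],
    [0.1,[10,0,0],0],
    [0.1,[0,0,0],0]
  ]
}}

```text
time: 22.82
ee_pos: [0.4903, -0.2954, 0.0455]
tcp_rot: [-0.017, 0.707, 0.017, 0.707]
ft_force: [-0.7, 0.0, -0.9]
finger_gap: 0.0139
```

Emit:
{"op": "send_rows", "data": {
  "series": [
    [0.1,[0,0,0],0],
    [0.1,[0,0,0],0]
  ]
}}

```text
time: 23.08
ee_pos: [0.4915, -0.2958, 0.0468]
tcp_rot: [-0.018, 0.706, 0.017, 0.708]
ft_force: [-0.3, -0.9, -1.9]
finger_gap: 0.014
```

```bash
python3 go.py 495.5 -309.3 -15.5 92.8
```

```text
t 23.07 p [ 491.5 -295.8   46.8] yawY 92.77 xax [ 0.0021 -0.0013 -1.    ] F [-0.3 -0.9 -1.9] gap 14.0 j7 2.28
need mm [ 62.4 -13.6   3.2] -0.02531507120289689
```

Emit:
{"op": "send_rows", "data": {
  "series": [
    [0.1,[20,-13.5,3.5],0],
    [0.1,[20,0,0],0],
    [0.1,[12,0,0],0],
    [0.1,[5,0,0],0],
    [0.1,[0,0,0],0]
  ]
}}

```text
time: 23.7
ee_pos: [0.4953, -0.3086, -0.0114]
tcp_rot: [-0.017, 0.707, 0.017, 0.707]
ft_force: [-0.1, 0.1, -1.0]
finger_gap: 0.0141
```

Emit:
{"op": "send_rows", "data": {
  "series": [
    [0.1,[2,0,0],0],
    [0.1,[0,0,0],0]
  ]
}}

```text
time: 23.95
ee_pos: [0.4953, -0.3088, -0.0132]
tcp_rot: [-0.017, 0.707, 0.017, 0.707]
ft_force: [0.1, 0.2, -0.3]
finger_gap: 0.0142
```

```bash
python3 go.py 495.5 -309.3 -15.5 92.8
```

```text
t 23.95 p [ 495.3 -308.8  -13.2] yawY 92.78 xax [ 5.e-04 -4.e-04 -1.e+00] F [ 0.1  0.2 -0.3] gap 14.2 j7 2.31
need mm [ 2.3 -0.5  0.2] -0.017178732474235403
```

Emit:
{"op": "send_rows", "data": {
  "series": [
    [0.1,[1,0,0],0],
    [0.1,[0,0,0],0]
  ]
}}

```text
time: 24.2
ee_pos: [0.4951, -0.3087, -0.0145]
tcp_rot: [-0.017, 0.707, 0.017, 0.707]
ft_force: [0.2, 0.7, -2.0]
finger_gap: 0.0142
```

Emit:
{"op": "send_rows", "data": {
  "series": [
    [0.1,[0.8,0,0],0],
    [0.1,[0,0,0],0]
  ]
}}

```text
time: 24.45
ee_pos: [0.495, -0.3086, -0.0155]
tcp_rot: [-0.017, 0.707, 0.017, 0.707]
ft_force: [0.5, 0.3, -1.6]
finger_gap: 0.014
```

Emit:
{"op": "send_rows", "data": {
  "series": [
    [0.1,[0.8,0,0],0],
    [0.1,[0,0,0],0]
  ]
}}

```text
time: 24.7
ee_pos: [0.495, -0.3086, -0.0162]
tcp_rot: [-0.017, 0.707, 0.017, 0.707]
ft_force: [0.2, 0.1, -1.7]
finger_gap: 0.0142
```

Emit:
{"op": "send_rows", "data": {
  "series": [
    [0.1,[0.5,0,0],0],
    [0.1,[0,0,0],0]
  ]
}}

```text
time: 24.95
ee_pos: [0.4951, -0.3087, -0.0166]
tcp_rot: [-0.017, 0.707, 0.017, 0.707]
ft_force: [0.4, 0.1, -0.1]
finger_gap: 0.0144
```

Emit:
{"op": "send_rows", "data": {
  "series": [
    [0.1,[0.5,0,0],0],
    [0.1,[0,0,0],0]
  ]
}}

```text
time: 25.2
ee_pos: [0.4951, -0.3087, -0.0166]
tcp_rot: [-0.017, 0.707, 0.017, 0.707]
ft_force: [-0.2, 0.7, 5.4]
finger_gap: 0.0139
```

Emit:
{"op": "send_rows", "data": {
  "series": [
    [0.4,[0,0,0],0],
    [0.4,[0,0,0],0],
    [0.4,[0,0,0],0],
    [0.4,[-15,0,0],0],
    [0.4,[-50,0,0],0]
  ]
}}

```text
time: 25.82
ee_pos: [0.4933, -0.3075, 0.0469]
tcp_rot: [-0.016, 0.709, 0.018, 0.705]
ft_force: [1.0, 0.5, 0.2]
finger_gap: 0.0338
```

Emit:
{"op": "send_rows", "data": {
  "series": [
    [0.4,[-55,0,0],0],
    [0.4,[-30,40,0],0],
    [0.4,[0,50,0],0],
    [0.4,[0,55,0],0],
    [0.4,[0,50,0],0]
  ]
}}

```text
time: 26.45
ee_pos: [0.4858, -0.112, 0.1341]
tcp_rot: [-0.017, 0.706, 0.017, 0.708]
ft_force: [0.7, 0.4, 0.2]
finger_gap: 0.0341
```

```bash
python3 - <<'E'
from h import *
f=snap("scene","14"); crop(f,270,200,370,290,"s14.png",7); crop(f,105,320,285,430,"s14w.png",4)
f=snap("top","14"); crop(f,285,180,385,320,"t14.png",4); cv2.imwrite("pics/t14full.png",f["pixels"][:,:,::-1])
E
```

```text
(no output)
```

View pics/s14.png

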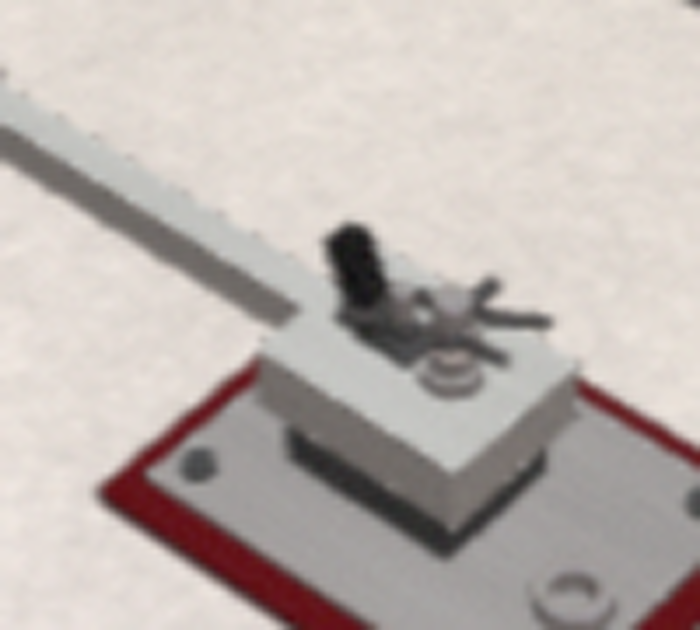

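View pics/s14w.png

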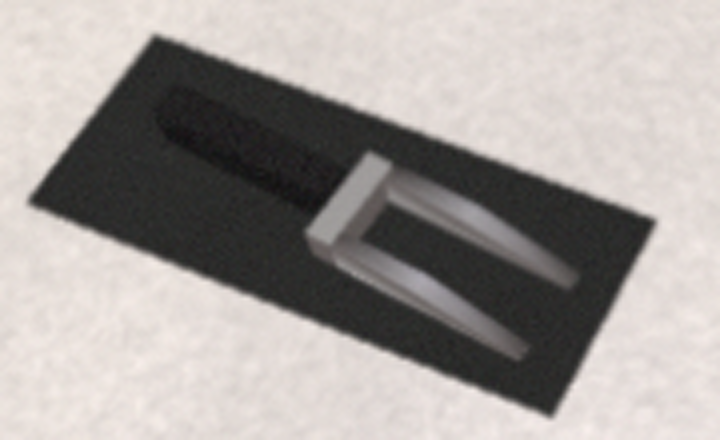

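View pics/t14.png

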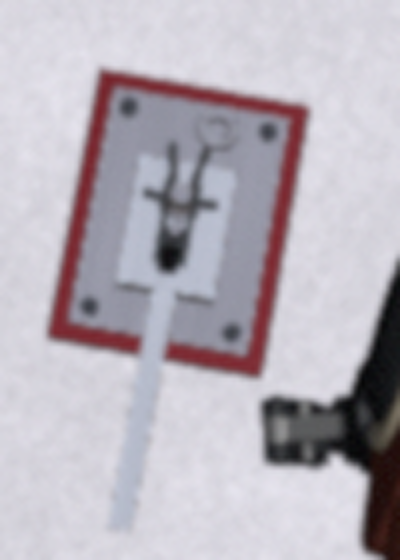

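```bash
python3 - <<'E'
from h import *
t=load("top14");s=load("scene14")
a=lambda x,y:(285+x/4-.4,180+y/4-.4); b=lambda x,y:(270+x/7-.4,200+y/7-.4)
th=np.radians(-10.3); O=np.array([.6083,-.0092])
def loc(p): d=p[:2]-O; return (1000*np.array([d@[np.cos(th),np.sin(th)],d@[-np.sin(th),np.cos(th)],p[2]])).round(1)
for nm,p,q in(("tabtop",(167,263),(350,232)),("earL",(147,194),(490,288)),("legR",(209,150),(545,322)),("legL?",(173,146),(545,322))):
    P,e=tri(t,a(*p),s,b(*q)); print(nm,P.round(4),e.round(4),loc(P))
print(loc(onz(t,a(147,194),.075)),loc(onz(t,a(216,206),.075)))
o,d=ray(s,b(368,300)); # tab base at near side plane local y=-5
n=np.array([-np.sin(th),np.cos(th)]); k=((-.005)-(o[:2]-O)@n)/(d[:2]@n); print("tab base near face",loc(o+d*k))
o,d=ray(s,b(325,243)); k=((-.0)-(o[:2]-O)@n)/(d[:2]@n); print("tab top back",loc(o+d*k))
E
python3 go.py
```

```text
tabtop [ 0.574  -0.0018  0.0832] 0.0006 [-35.1   1.1  83.2]
earL [0.61   0.008  0.0726] 0.0003 [-1.4 17.2 72.6]
legR [ 0.6329 -0.0188  0.094 ] 0.0119 [25.9 -5.1 94. ]
legL? [ 0.6323 -0.0048  0.0829] 0.0001 [22.8  8.6 82.9]
[-1.8 17.2 75. ] [ -1.5 -17.6  75. ]
tab base near face [-23.5  -5.   70.9]
tab top back [-42.3  -0.   75.5]
t 26.55 p [ 485.7 -106.2  133.6] yawY 93.42 xax [-1.0e-04  4.9e-03 -1.0e+00] F [ 0.5 -1.2  0.2] gap 34.4 j7 1.94
```

```bash
python3 go.py 575.9 -2.8 110 79.7
```

```text
t 26.55 p [ 485.7 -106.2  133.6] yawY 93.42 xax [-1.0e-04  4.9e-03 -1.0e+00] F [ 0.5 -1.2  0.2] gap 34.4 j7 1.94
need mm [24.1 97.7 96.2] 13.721244411089174
```

Emit:
{"op": "send_rows", "data": {
  "series": [
    [0.4,[0,45,48],0],
    [0.4,[0,45,48],0],
    [0.4,[15,0,0],6.5],
    [0.4,[5,0,0],6.5],
    [0.4,[0,0,0],0]
  ]
}}

```text
time: 27.18
ee_pos: [0.5725, -0.0247, 0.1131]
tcp_rot: [0.062, 0.704, -0.063, 0.704]
ft_force: [0.1, -0.4, -0.8]
finger_gap: 0.0342
```

Emit:
{"op": "send_rows", "data": {
  "series": [
    [0.4,[0,0,0],0],
    [0.4,[0,0,0],0]
  ]
}}

```text
time: 27.42
ee_pos: [0.5729, -0.0245, 0.1135]
tcp_rot: [0.063, 0.704, -0.063, 0.705]
ft_force: [0.1, 0.0, -0.4]
finger_gap: 0.034
```

```bash
python3 go.py 575.9 -2.8 70 79.7
```

```text
t 27.43 p [572.9 -24.5 113.5] yawY 79.79 xax [ 1.1e-03  1.0e-04 -1.0e+00] F [ 0.1  0.  -0.4] gap 34.0 j7 1.59
need mm [43.5 21.9 -0.9] 0.09460100469397048
```

Emit:
{"op": "send_rows", "data": {
  "series": [
    [0.4,[0,21.5,-1],0],
    [0.4,[0,0,0],0],
    [0.4,[15,0,0],0],
    [0.4,[20,0,0],0],
    [0.4,[0,0,0],0]
  ]
}}

```text
time: 28.05
ee_pos: [0.5734, -0.004, 0.0757]
tcp_rot: [0.063, 0.706, -0.064, 0.703]
ft_force: [0.1, 0.7, -0.1]
finger_gap: 0.0343
```

Emit:
{"op": "send_rows", "data": {
  "series": [
    [0.4,[0,0,0],0],
    [0.4,[0,0,0],0]
  ]
}}

```text
time: 28.3
ee_pos: [0.5759, -0.0032, 0.0784]
tcp_rot: [0.063, 0.704, -0.063, 0.705]
ft_force: [-0.1, 1.5, -1.0]
finger_gap: 0.0341
```

```bash
python3 go.py 575.9 -2.8 48 79.7;  python3 - <<'E'
from h import *
f=snap("scene","15"); crop(f,270,170,370,290,"s15.png",6)
E
```

```text
t 28.3 p [575.9  -3.2  78.4] yawY 79.75 xax [ 1.3e-03 -2.0e-04 -1.0e+00] F [-0.1  1.5 -1. ] gap 34.1 j7 1.56
need mm [30.4  0.4 -0.1] 0.054881033459452055
```

View pics/s15.png

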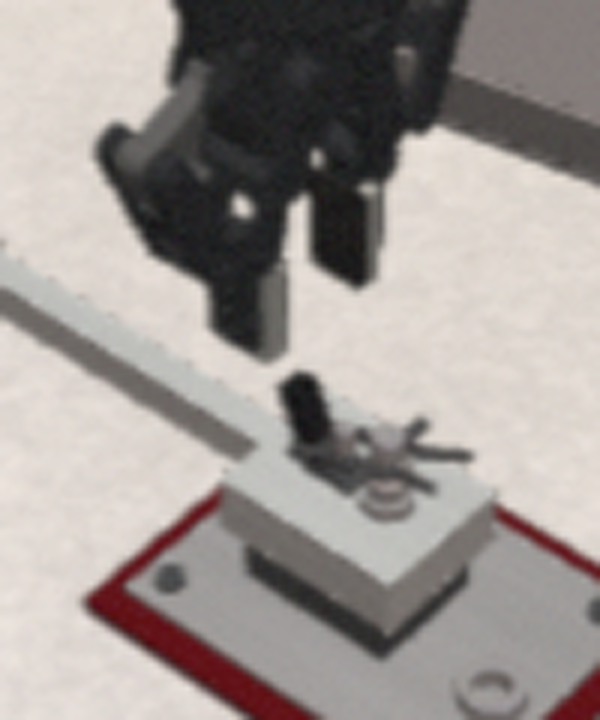

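```bash
python3 - <<'E'
from h import *
s=load("scene15"); b=lambda x,y:(270+x/6-.4,170+y/6-.4)
th=np.radians(-10.3); O=np.array([.6083,-.0092]); u=np.array([np.cos(th),np.sin(th)])
def loc(p): d=p[:2]-O; return (1000*np.array([d@u,d@[-np.sin(th),np.cos(th)],p[2]])).round(1)
for q in((322,321),(262,360),(282,355),(360,287),(378,282),(210,325),(312,255)):
    o,d=ray(s,b(*q))
    for X in ((-.022,) if q[0] not in(210,312) else (-.044,)):
        k=(X-(o[:2]-O)@u)/(d[:2]@u); print(q,loc(o+d*k))
E
```

```text
(322, 321) [-22.   -3.4 118.1]
(262, 360) [-22.  -29.5 121.7]
(282, 355) [-22.  -21.  117.4]
(360, 287) [-22.   13.5 119.4]
(378, 282) [-22.   21.7 115.6]
(210, 325) [-44.  -27.  120.1]
(312, 255) [-44.   17.8 116.1]
```

Emit:
{"op": "send_rows", "data": {
  "series": [
    [0.3,[10,0,0],0],
    [0.3,[10,0,0],0],
    [0.3,[5,0,0],0],
    [0.3,[0,0,0],0],
    [0.3,[0,0,0],0]
  ]
}}

```text
time: 28.98
ee_pos: [0.5756, -0.0028, 0.0529]
tcp_rot: [0.063, 0.704, -0.063, 0.704]
ft_force: [-0.3, -0.5, -0.8]
finger_gap: 0.0261
```

```bash
python3 go.py 575.9 -2.8 48 79.7;  python3 - <<'E'
from h import *
f=snap("scene","16"); crop(f,270,170,370,290,"s16.png",6)
f=snap("top","16"); crop(f,285,180,385,320,"t16.png",4)
E
```

```text
t 28.98 p [575.6  -2.8  52.9] yawY 79.77 xax [ 3.e-04 -1.e-04 -1.e+00] F [-0.3 -0.5 -0.8] gap 26.1 j7 1.57
need mm [4.9 0.1 0.3] 0.07398396548722985
```

View pics/s16.png

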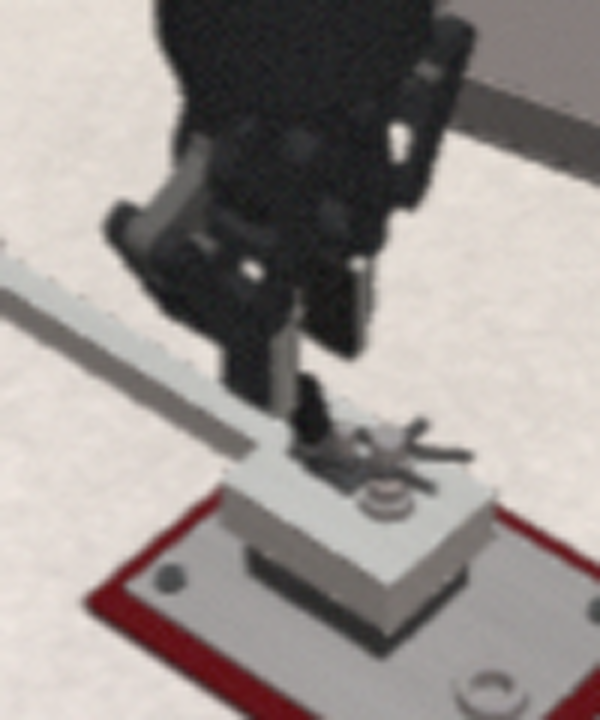

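View pics/t16.png

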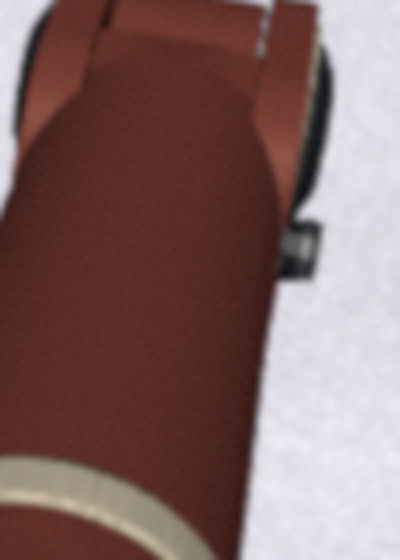

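```bash
python3 - <<'E'
from h import *
s=load("scene16"); b=lambda x,y:(270+x/6-.4,170+y/6-.4)
th=np.radians(-10.3); O=np.array([.6083,-.0092]); u=np.array([np.cos(th),np.sin(th)])
def loc(p): d=p[:2]-O; return (1000*np.array([d@u,d@[-np.sin(th),np.cos(th)],p[2]])).round(1)
for q in((283,414),(362,353),(322,383)):
    o,d=ray(s,b(*q))
    for X in (-.022,-.028,-.033):
        k=(X-(o[:2]-O)@u)/(d[:2]@u); print(q,loc(o+d*k))
E
```

```text
(283, 414) [-22.  -21.   93.8]
(283, 414) [-28.  -14.3  84.8]
(283, 414) [-33.   -8.7  77.3]
(362, 353) [-22.   14.6  92.1]
(362, 353) [-28.   21.8  83.1]
(362, 353) [-33.   27.8  75.6]
(322, 383) [-22.   -3.6  93.3]
(322, 383) [-28.    3.3  84.3]
(322, 383) [-33.    9.1  76.8]
```

Emit:
{"op": "send_rows", "data": {
  "series": [
    [0.3,[4,0,0],0],
    [0.3,[4,0,0],0],
    [0.3,[0,0,0],0]
  ]
}}

```text
time: 29.45
ee_pos: [0.575, -0.0027, 0.0443]
tcp_rot: [0.063, 0.705, -0.063, 0.704]
ft_force: [-0.3, 0.2, 0.4]
finger_gap: 0.026
```

Emit:
{"op": "send_rows", "data": {
  "series": [
    [0.3,[2,0,0],0],
    [0.3,[2,0,0],0],
    [0.3,[0,0,0],0]
  ]
}}

```text
time: 29.82
ee_pos: [0.5753, -0.0028, 0.0406]
tcp_rot: [0.063, 0.704, -0.063, 0.704]
ft_force: [-1.2, 0.2, -0.7]
finger_gap: 0.0257
```

```bash
python3 go.py 575.9 -2.8 48 79.7;  python3 - <<'E'
from h import *
f=snap("scene","17"); crop(f,270,170,370,290,"s17.png",6)
E
```

```text
t 29.82 p [575.3  -2.8  40.6] yawY 79.77 xax [-4.e-04 -0.e+00 -1.e+00] F [-1.2  0.2 -0.7] gap 25.7 j7 1.58
need mm [-7.4  0.1  0.6] 0.07463289802643658
```

View pics/s17.png

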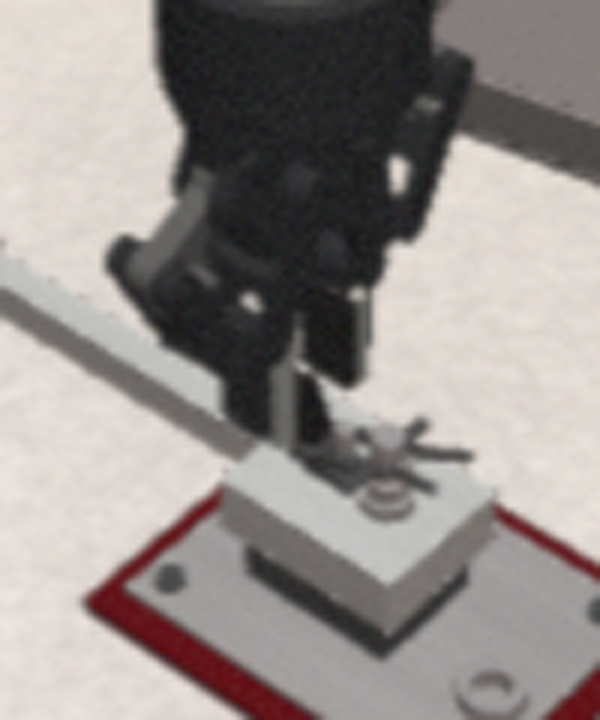

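Emit:
{"op": "send_rows", "data": {
  "series": [
    [0.05,[0,0,0],0],
    [0.05,[0,0,0],0],
    [0.05,[0,0,0],0],
    [0.05,[0,0,0],0]
  ],
  "force": 30
}}

```text
time: 30.38
ee_pos: [0.5755, -0.0027, 0.0409]
tcp_rot: [0.063, 0.704, -0.063, 0.704]
ft_force: [-0.0, 1.2, 1.2]
finger_gap: 0.0087
```

```bash
python3 go.py;  python3 - <<'E'
from h import *
f=snap("scene","18"); crop(f,270,170,370,290,"s18.png",6)
E
```

```text
t 30.38 p [575.5  -2.7  40.9] yawY 79.78 xax [ 1.e-04  0.e+00 -1.e+00] F [-0.   1.2  1.2] gap 8.7 j7 1.58
```

View pics/s18.png

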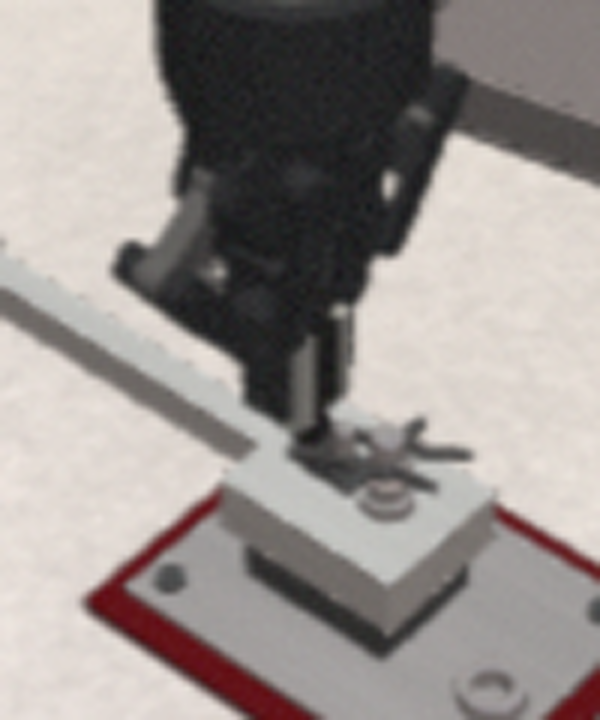

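Emit:
{"op": "send_rows", "data": {
  "series": [
    [0.05,[-3,0,0],0],
    [0.05,[-5,0,0],0],
    [0.05,[-8,0,0],0],
    [0.05,[-10,0,0],0],
    [0.05,[-12,0,0],0]
  ]
}}

```text
time: 31.05
ee_pos: [0.5755, -0.0029, 0.0798]
tcp_rot: [0.063, 0.704, -0.063, 0.704]
ft_force: [0.3, 0.5, -0.8]
finger_gap: 0.0083
```

Emit:
{"op": "send_rows", "data": {
  "series": [
    [0.05,[-25,0,0],0],
    [0.05,[-35,0,0],0],
    [0.05,[-20,0,0],0],
    [0.05,[0,0,0],0],
    [0.05,[0,0,0],0]
  ]
}}

```text
time: 31.68
ee_pos: [0.5746, -0.0026, 0.1582]
tcp_rot: [0.063, 0.705, -0.063, 0.704]
ft_force: [0.8, -0.0, -1.2]
finger_gap: 0.0083
```

```bash
python3 go.py 545 270 130;  python3 - <<'E'
from h import *
f=snap("scene","19"); crop(f,270,110,400,290,"s19.png",4)
f=snap("top","19"); cv2.imwrite("pics/top19.png",f["pixels"][:,:,::-1])
E
```

```text
t 31.68 p [574.6  -2.6 158.2] yawY 79.79 xax [-1.5e-03  1.0e-04 -1.0e+00] F [ 0.8 -0.  -1.2] gap 8.3 j7 1.53
need mm [ 28.3 263.  -77.5] None
```

View pics/s19.png

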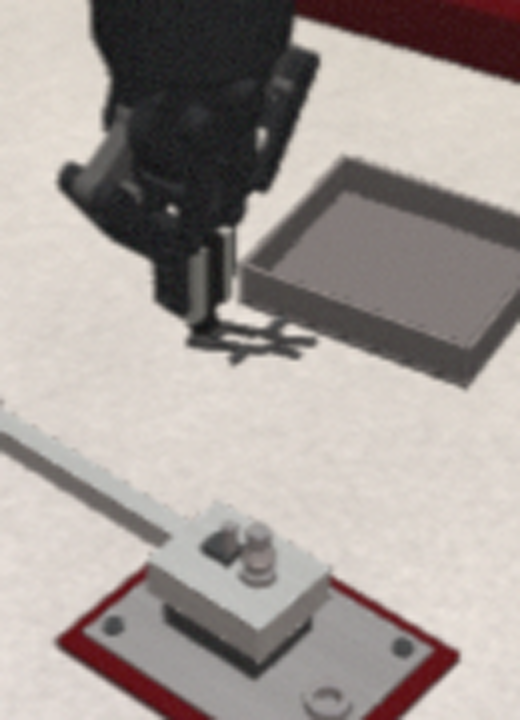

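```bash
python3 go.py 519 275 100
```

```text
t 31.77 p [574.4  -2.6 157.7] yawY 79.78 xax [-0.0026 -0.     -1.    ] F [-0.5  0.2 -0.5] gap 8.8 j7 1.53
need mm [  57.8  263.4 -103.7] None
```

Emit:
{"op": "send_rows", "data": {
  "series": [
    [0.05,[0,40,-18],0],
    [0.05,[0,50,-20],0],
    [0.05,[0,50,-20],0],
    [0.05,[0,50,-20],0],
    [0.05,[10,45,-18],0]
  ]
}}

```text
time: 32.4
ee_pos: [0.5221, 0.2477, 0.1484]
tcp_rot: [0.063, 0.704, -0.063, 0.704]
ft_force: [0.7, -0.1, -0.7]
finger_gap: 0.0088
```

Emit:
{"op": "send_rows", "data": {
  "series": [
    [0.05,[20,28,-8],0],
    [0.05,[20,0,0],0],
    [0.05,[10,0,0],0],
    [0.05,[0,0,0],0],
    [0.05,[0,0,0],0]
  ]
}}

```text
time: 33.02
ee_pos: [0.5205, 0.274, 0.0994]
tcp_rot: [0.064, 0.704, -0.063, 0.705]
ft_force: [-0.0, 0.1, -0.4]
finger_gap: 0.0086
```

```bash
python3 go.py 519 275 40
```

```text
t 33.02 p [520.5 274.   99.4] yawY 79.71 xax [ 1.2e-03  3.0e-04 -1.0e+00] F [-0.   0.1 -0.4] gap 8.6 j7 1.06
need mm [59.4  0.7 -1.7] None
```

Emit:
{"op": "send_rows", "data": {
  "series": [
    [0.05,[30,0,0],0],
    [0.05,[35,0,0],0],
    [0.05,[20,0,0],0],
    [0.05,[0,0,0],0],
    [0.05,[0,0,0],0]
  ]
}}

```text
time: 33.65
ee_pos: [0.521, 0.2748, 0.0152]
tcp_rot: [0.064, 0.703, -0.063, 0.705]
ft_force: [-0.8, -0.1, -0.4]
finger_gap: 0.0087
```

```bash
python3 go.py 519 275 -15; python3 - <<'E'
from h import *
f=snap("scene","20"); crop(f,310,110,430,230,"s20.png",6)
E
```

```text
t 33.65 p [521.  274.8  15.2] yawY 79.75 xax [ 0.0025  0.0012 -1.    ] F [-0.8 -0.1 -0.4] gap 8.7 j7 1.1
need mm [30.2 -0.2 -2.1] None
```

View pics/s20.png

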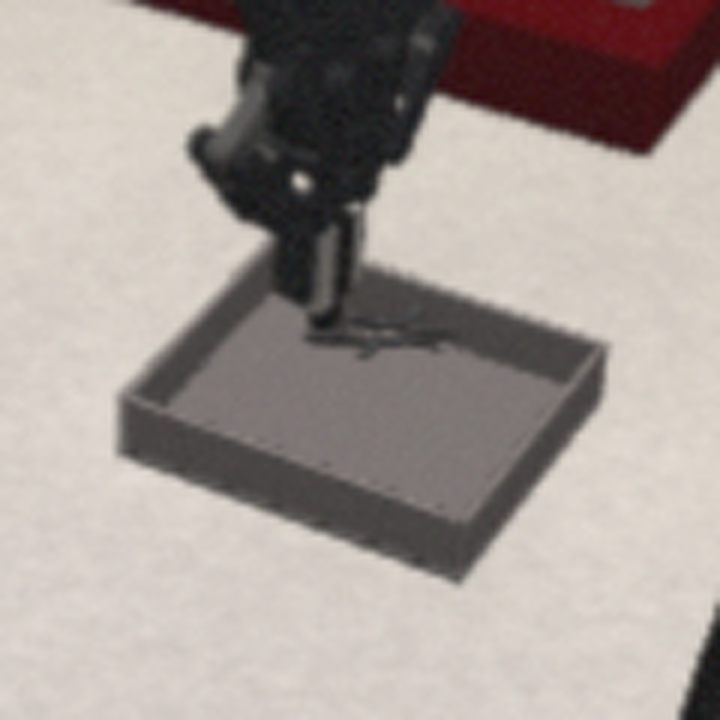

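Emit:
{"op": "send_rows", "data": {
  "series": [
    [0.05,[10,0,0],0],
    [0.05,[8,0,0],0],
    [0.05,[4,0,0],0],
    [0.05,[0,0,0],0]
  ],
  "force": 20
}}

```text
time: 34.2
ee_pos: [0.5194, 0.2743, -0.0087]
tcp_rot: [0.063, 0.705, -0.063, 0.704]
ft_force: [0.0, 1.1, -0.5]
finger_gap: 0.0088
```

Emit:
{"op": "send_rows", "data": {
  "series": [
    [0.05,[2,0,0],0],
    [0.05,[2,0,0],0],
    [0.05,[0,0,0],0]
  ]
}}

```text
time: 34.58
ee_pos: [0.5196, 0.2745, -0.0123]
tcp_rot: [0.063, 0.704, -0.063, 0.704]
ft_force: [-0.4, -0.1, -1.2]
finger_gap: 0.0084
```

Emit:
{"op": "send_rows", "data": {
  "series": [
    [0.05,[1,0,0],0],
    [0.05,[1,0,0],0],
    [0.05,[0,0,0],0]
  ]
}}

```text
time: 34.95
ee_pos: [0.5198, 0.2745, -0.0141]
tcp_rot: [0.063, 0.704, -0.063, 0.704]
ft_force: [-0.3, -0.1, 0.7]
finger_gap: 0.0087
```

Emit:
{"op": "send_rows", "data": {
  "series": [
    [0.05,[1,0,0],0],
    [0.05,[0,0,0],0]
  ]
}}

```text
time: 35.2
ee_pos: [0.5199, 0.2747, -0.0144]
tcp_rot: [0.063, 0.704, -0.063, 0.704]
ft_force: [-1.0, -1.1, 3.8]
finger_gap: 0.0086
```

Emit:
{"op": "send_rows", "data": {
  "series": [
    [0.05,[1,0,0],0],
    [0.05,[0,0,0],0]
  ]
}}

```text
time: 35.45
ee_pos: [0.52, 0.2747, -0.0146]
tcp_rot: [0.063, 0.704, -0.063, 0.704]
ft_force: [-1.5, -0.9, 9.9]
finger_gap: 0.0086
```

```bash
python3 go.py; python3 - <<'E'
from h import *
f=snap("scene","21"); crop(f,310,110,430,230,"s21.png",6)
E
```

```text
t 35.45 p [520.  274.7 -14.6] yawY 79.77 xax [ 5.e-04  8.e-04 -1.e+00] F [-1.5 -0.9  9.9] gap 8.6 j7 1.11
```

View pics/s21.png

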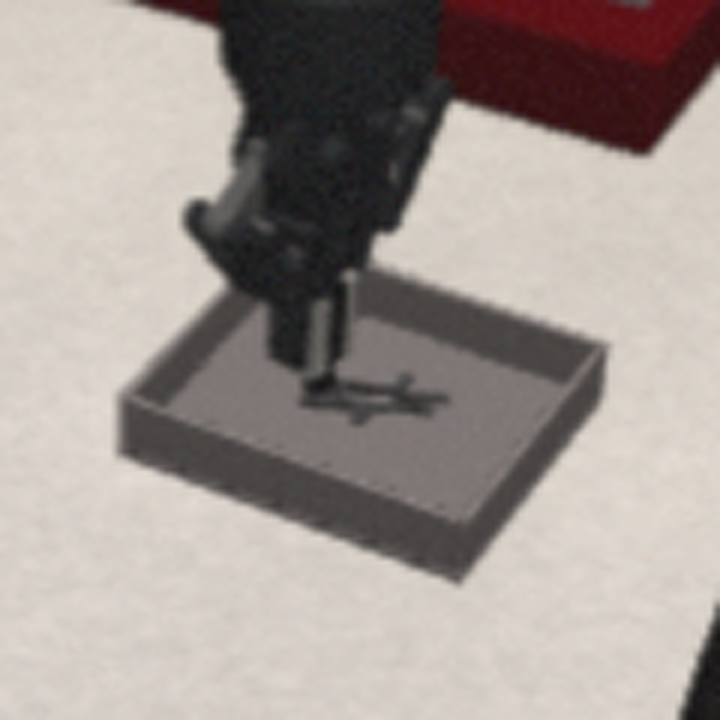

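Emit:
{"op": "send_rows", "data": {
  "series": [
    [0.05,[-1.3,0,0],0],
    [0.05,[0,0,0],0],
    [0.12,[0,0,0],0],
    [0.14,[0,0,0],0],
    [0.17,[0,0,0],0]
  ]
}}

```text
time: 36.12
ee_pos: [0.5196, 0.2744, -0.0153]
tcp_rot: [0.063, 0.704, -0.063, 0.704]
ft_force: [-0.1, 0.0, 0.2]
finger_gap: 0.0145
```

Emit:
{"op": "send_rows", "data": {
  "series": [
    [0.25,[0,0,0],0],
    [0.35,[0,0,0],0],
    [0.35,[0,0,0],0],
    [0.35,[-5,0,0],0],
    [0.35,[-15,0,0],0]
  ]
}}

```text
time: 36.75
ee_pos: [0.5191, 0.2742, 0.0052]
tcp_rot: [0.063, 0.705, -0.063, 0.704]
ft_force: [-0.1, 1.2, -0.3]
finger_gap: 0.0297
```

Emit:
{"op": "send_rows", "data": {
  "series": [
    [0.35,[-40,0,0],0],
    [0.35,[-50,0,0],0],
    [0.35,[-50,-20,0],0],
    [0.35,[0,-50,-20],0],
    [0.35,[0,-60,-30],0]
  ]
}}

```text
time: 37.38
ee_pos: [0.4509, 0.1582, 0.147]
tcp_rot: [0.063, 0.703, -0.062, 0.706]
ft_force: [0.2, -0.5, 0.4]
finger_gap: 0.03
```

Emit:
{"op": "send_rows", "data": {
  "series": [
    [0.35,[-30,-40,0],0],
    [0.35,[-20,0,0],0],
    [0.35,[0,0,0],0],
    [0.35,[0,0,0],0]
  ]
}}

```text
time: 37.88
ee_pos: [0.4427, 0.1203, 0.1949]
tcp_rot: [0.063, 0.705, -0.063, 0.704]
ft_force: [-0.7, -0.2, 0.1]
finger_gap: 0.0302
```

```bash
python3 go.py; python3 - <<'E'
from h import *
f=snap("scene","22"); crop(f,310,110,430,230,"s22z.png",6)
f=snap("top","22")
E
```

```text
t 37.88 p [442.7 120.3 194.9] yawY 79.84 xax [-5.e-04  2.e-04 -1.e+00] F [-0.7 -0.2  0.1] gap 30.2 j7 1.23
```

View pics/s22z.png

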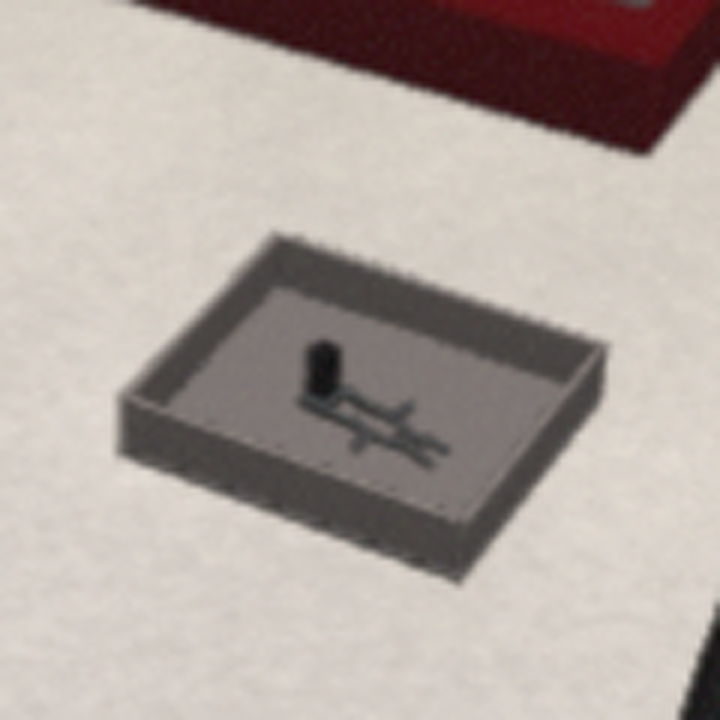

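View pics/scene22.png

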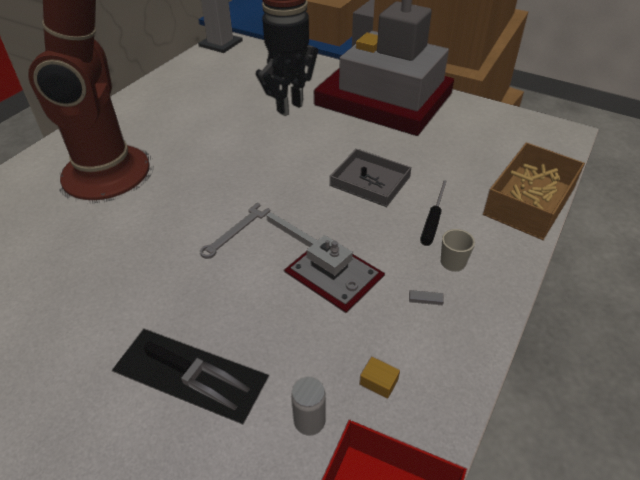

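View pics/top22.png

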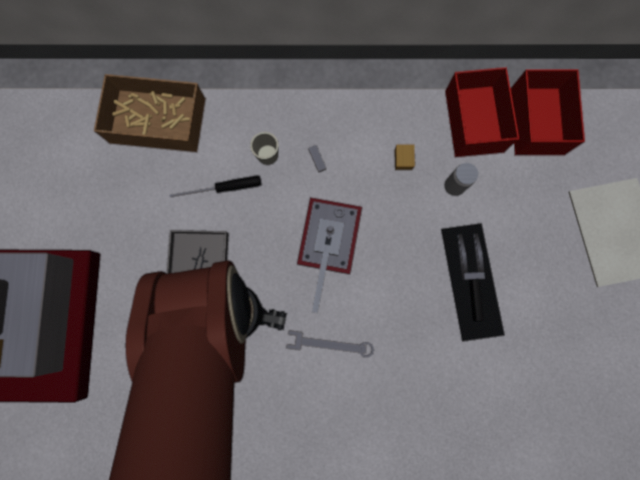

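The clip lies flat in the tray with its tab up (scene picture, about 372,177). The wedge is on the mat (about 195,370), the bystanders are where they were, and the arm is clear.

```bash
python3 -c "
from bench import manip
print(manip.sign_off())"
```

```text
the job is handed in; nothing more can be done
None
```

The job is done and handed in at about 38 s of the 72 s allowed.

**What I did:**
- I felt for the rail and laid the wedge flat on the rail and spacer block, released it and gripped it again.
- I slid it under the clip's ears; in the readings during the slide the push reached about 6 N and the downward force about 9 N. The clip then sprang up over the lip and both forces fell away.
- I laid the wedge back on the mat by feel, gripped the clip by its tab, lifted it straight off the spindle and set it in the grey tray.

**Last checks:** the final pictures show the clip flat in the tray with its tab up, and the wedge flat on the mat within a few mm of where it started. The spindle is empty, the bystanders look unmoved, and the gripper is clear of everything with force near zero.

**What disagreed:**
- **Tool height:** the fingertips sit roughly 20–35 mm higher than the reported TCP. My first close on the wedge handle therefore shut in the air above it without moving anything. I found the later heights from pictures and force instead.
- **Setting down the clip:** it was held tilted, so its spine end touched the tray floor first and did not pivot flat. The force reached about 10 N before I backed off and opened the fingers gradually; it then settled flat.

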